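Fit a large cell into the sprung charging cradle at a radio station desk

ROBOT

A 6-joint arm with a two-finger parallel gripper is mounted at the origin on the work surface. World frame = base frame: x ahead of the robot, y to its left, z up, the work surface at z = 0. Lengths are in m, angles in rad, forces in N, time in s.
With the tool pointing down it reaches from about 0.4 to 0.925 m from the base axis. Payload 3.4 kg.
Tool frame: the origin (TCP) lies on the centre line of the jaws, within the pads' length; the fingertips stand 22 mm ahead of it and the grasp point (between the pads) lies 3 mm ahead of it (manip.tip_reach is the distance from the TCP to the fingertips, in m); z points along the fingers, y is the direction in which the jaws open and shut (so a half turn about z gives the same grasp; the last joint's range is limited). The gripper opens to 85 mm and grips with 20 to 120 N. Pads are 22 mm wide; open, the fingers measure 114 mm over their backs; the gripper's body (76 mm by 85 mm) begins 54 mm behind the grasp point. The pads swing forward as they close: fully open they stand 13 mm farther back than shut.
Start: joints at [1.145, 0.307, 1.506, -0, 1.328, -0.073], TCP at [0.198, 0.54, 0.215] pointing down, gripper open.
Joint ranges: [-3.12, 3.12], [-1.05, 2.28], [0.14, 2.33], [-1.42, 4.57], [0.1, 2.73], [-2.68, 2.68]. Speed limits (rad/s): [2.57, 2.57, 3.14, 3.14, 3.14, 3.14].

INTERFACE

Orientations are given as a rotation vector (axis times angle).
In Python, from cell import telemetry, camera, camera_params, workorder, finder, manip gives the robot as it stands.
- The arm moves only by the tool jog_arm, never from a script. Its argument "series" is a list of rows, each an object with "dr": the turn, a rotation vector about the tool's x, y, z in rad, a list of three; "translation": the shift along the tool's x, y, z in m, a list of three; "hand": the opening, from -1 (shut) to 1 (fully open). In form: [{"dr": [ax, ay, az], "translation": [dx, dy, dz], "hand": hand}, ...]. A call has 1 to 12 rows; each row shifts and turns the pose as measured when the row begins, along the tool's axes as they then stand; what a row does not reach is not made up. A row lasts 1/12 s, in which the tool goes at most 41.7 mm and 7.16 degrees, less where a joint would pass 70% of its speed; a pose out of reach is approached as far as the arm can. A call with a gripper value outside its range is refused whole. The fingers move at their own pace and stop on an object; "squeeze" is the grip in N (left out, the last holds). Time passes only in rows, so rows that do not move let the fingers close. It gives the time, the measured TCP pose, the force and the opening at its end, in the units of the state.
- telemetry.get_state(): the state, without advancing time (a new reading comes with each control period).
- camera(name): name is "scene" or "top" or "wrist"; returns the picture (480x640x3 uint8, red, green, blue); there is no depth.
- camera_params(name): a dict with "fx", "fy", "cx", "cy" (pixels), "camera_from_world" (4x4, takes a point from world to camera coordinates); the wrist camera has in their place "tool_from_camera" (4x4, takes a point from camera to tool coordinates, whose origin is the TCP and whose axes are the flange's). Camera axes: x right, y down, z forward; pixel columns grow to the right and rows downward; lengths in m; the calibration is good to about 2 mm. A picture is of the moment at which its call begins: read the wrist's pose just before it. camera_params takes no time and is no camera call.
- workorder.close_job(): hands the job in, once; it reports no verdict.
Trained networks look in the newest picture that a camera, given by its name, has taken for a name from the list of things; names that differ only in an ending like _2 or _b are one class to them, and where a whole thing is asked for, a point or a joint stands for the part that bears it (a point fixed in the world has none). Each returns a list of dicts, best first, with "score" (0 to 1); they miss things now and then, are a little off and sometimes report something else, mostly with a low value. They report only what shows in the picture. A call takes as long as a camera call. They do not tell look-alikes from the thing itself.
- finder.spot_in(camera, query): "position" ([x, y, z] in m, in world coordinates, good to about 4 mm: the middle of the surface that is visible of it).
- finder.silhouettes(camera, query): "region" (480x640 bool, what is visible of it).
- finder.mark_of(camera, query): "position" ([x, y, z] in m, in world coordinates, good to about 4 mm: a listed point, or the origin of a listed thing).
The state is a dict: "clock": time; "joint_positions": joint angles; "joint_velocities": joint speeds; "effort": joint torques, N m; "eef_pos": TCP position; "orientation": TCP orientation; "force": force on the tool from outside, world axes, zero at the start; "moment": the same for the moment, N m; "opening": finger opening in m.
Only numpy, scipy, OpenCV 4.12 (cv2) and the standard library are available. Lean on these libraries where they do the work, as an engineer would, in place of code of your own. Each camera call takes 0.05 s, during which the arm holds its last target. There are 200 camera calls.

TASK

Fit the loose rechargeable cell into the charging cradle, flat end to the spring and button end to the contact post: press it back against the spring, then bring its button end down past the lip of the post until the cell lies level at the bottom of the trough, held under the lip with its button on the post. Never crush the spring right flat, and leave the other things on the desk alone.

Things in the scene. Friction and masses are not known exactly. Their poses are not given: they have to be found in the camera images.
- cell_mid (a point): centre of the loose cell, a plain light grey cylinder 33 mm in diameter, 140 mm long overall, about 0.28 kg, lying on the desk. x runs along the cell from flat end to button end; the cell may be rolled about x, so y and z mean nothing. The flat end is 70 mm away along -x. At the other end the 33 mm body stops 67 mm away at a flat shoulder, from which a steel button 12 mm in diameter stands out 3 mm
- cell_button (a point): centre of the tip of the cell's button, on the cell's axis
- cell_base (a point): centre of the cell's flat end, on the cell's axis
- cradle: one-cell charging cradle fixed to the desk: grey metal box 250 x 92 x 24 mm with a black trough on top, a coil spring at its -x end and a contact post at its +x end. Origin at the centre of its underside, z up, x along the trough from spring to post, y across. All x and y given here are in this frame, all heights above the desk
- seat (a point): where the centre of the seated cell must come, at x = -2, y = 0, height 44.5 mm. The trough floor is at 28 mm, x = -92 to +58 mm. Straight cheeks with bevelled tops stand along both sides from x = -90 to +46 mm, 36 mm apart inside and 54 mm outside, tops 53 mm high: fingers cannot get down beside a seated cell. A seated cell is level, its top at 61 mm, flat end at x = -72 mm
- post (a point): inner face of the contact post, at x = +68, y = 0, height 44.5 mm: the button touches here when seated. The post is a steel strip only 10 mm wide (y = -5 to +5), x = 68 to 72 mm, bent over at the top into the lip. On both sides of it the space is open down to the box top at 24 mm; the post's foot, 30 mm wide, lies at x = 69 to 91 mm, its top at 27 mm
- lip (a point): middle of the lip's upper inner edge, x = +62, y = 0, height 67 mm. The lip is 10 mm wide, flat on top (67 mm), underside at 63 mm. A cell laid in with its flat end low against the free spring rests with its button end on top of the lip, tilted about 17 degrees; 11 to 13 mm of spring travel, 11 to 13 N along the trough with rubbing, draws it well clear
- spring_face (a point): centre of the spring's flat end coil, 18 mm in diameter, 44.5 mm high; at x = -68 mm while the spring is free, moving straight to -x as it is pressed. Behind it the spring's housing, 48 mm wide and 60 mm high, has its face at x = -90 mm
- spring (a joint): how far the coil spring is pressed, in m: 0 free, 0.004 with the cell seated, 0.017 crushed flat (never let it come there: beyond 0.016 counts as flat); 0.8 N per mm
- can: drink can, 66 mm in diameter, 115 mm high, standing; origin at the centre of its underside. Leave alone
- tape: roll of adhesive tape, 90 mm in diameter, 19 mm high, lying flat; origin at the centre of its underside. Leave alone
- phone: mobile phone, 150 x 72 x 9 mm, lying flat; origin at the centre of its underside. Leave alone
- mouse: computer mouse, 108 x 58 x 33 mm; origin at the centre of its underside. Leave alone
Things that resemble listed ones, but are neither listed nor needed, are in the scene too. Of the things that look like the part that bears cell_mid, the smallest one is meant.

How it is judged:
By the outcome, as a careful person would: the job done as asked, in the order asked, and still so for the second after the job is handed in, with the robot touching nothing.
It also fails if it takes over 51 s, if anything falls off the work surface, if the arm or the gripper's body presses on something with over 40 N, if the wrist force passes 120 N, or if a joint passes its speed limit or range.

## Working session

There is one attempt and no reset: what is moved stays moved. The work goes in short steps, Python scripts to look and compute and a tool call to move; the robot and the scene stay as the last step left them, time stands still between calls to the robot, and variables do not carry over. Pictures are saved under pics/ and viewed, about 8 in all and at most 12, crops included, and the job is handed in when it is done.

Besides the shell and the picture viewer there is one more tool, called by a JSON object that holds its "name" and its "arguments". jog_arm: Moves the arm, as the interface text tells. Its arguments: {"type":"object","properties":{"series":{"type":"array","items":{"type":"object","properties":{"dr":{"type":"array","items":{"type":"number"}},"translation":{"type":"array","items":{"type":"number"}},"hand":{"type":"number"}}}},"squeeze":{"type":"number"}},"required":["series"]}

```bash
ls; mkdir -p pics; cat > look.py <<'E'
import numpy as np, cv2
from cell import telemetry, camera, camera_params, finder, manip
E
python3 - <<'E'
from look import *
s=telemetry.get_state(); print(s)
for c in ["scene","top"]:
    im=camera(c); cv2.imwrite(f"pics/{c}0.png",im[:,:,::-1])
    for q in ["cell_mid","cell_button","cell_base","cradle","seat","post","lip","spring_face"]:
        print(c,q,[(np.round(d["position"],3).tolist(),round(d["score"],2)) for d in finder.mark_of(c,q)][:5])
E
```

```text
pics
{'clock': 0.0, 'joint_positions': array([ 1.14547748e+00,  3.07577190e-01,  1.50766624e+00, -4.28155663e-05,
        1.32838579e+00, -7.34934477e-02]), 'joint_velocities': array([-0.00028093,  0.0021535 , -0.0007895 , -0.00052187, -0.00013549,
        0.00112284]), 'effort': array([ 3.51009963e-03, -4.57546878e+01, -2.51913285e+01,  2.28476806e-04,
        1.33953133e-02, -1.16622061e-05]), 'eef_pos': array([0.19788702, 0.53910452, 0.21368136]), 'orientation': array([-0.549703  , -3.09265518,  0.0031157 ]), 'force': array([ 0.48744615, -0.23895963, -1.07851295]), 'moment': array([ 0.00705104, -0.00034545, -0.02190048]), 'opening': 0.08565025330378764}
scene cell_mid [([0.365, -0.399, 0.024], 0.96), ([0.321, -0.169, 0.024], 0.9), ([0.509, -0.202, 0.015], 0.8)]
scene cell_button [([0.407, -0.213, 0.024], 0.77), ([0.464, -0.394, 0.025], 0.74), ([0.554, -0.148, 0.015], 0.73)]
scene cell_base [([0.462, -0.26, 0.016], 0.9), ([0.265, -0.406, 0.028], 0.89), ([0.231, -0.113, 0.018], 0.6)]
scene cradle [([0.542, 0.099, 0.003], 0.97)]
scene seat [([0.541, 0.1, 0.046], 0.8)]
scene post [([0.609, 0.08, 0.048], 0.81)]
scene lip [([0.604, 0.079, 0.07], 0.56)]
scene spring_face [([0.479, 0.119, 0.044], 0.44)]
top cell_mid [([0.363, -0.399, 0.025], 0.93), ([0.324, -0.162, 0.025], 0.91), ([0.506, -0.205, 0.02], 0.7)]
top cell_button [([0.46, -0.388, 0.024], 0.95), ([0.403, -0.212, 0.024], 0.81), ([0.552, -0.148, 0.02], 0.78)]
top cell_base [([0.266, -0.401, 0.023], 0.94), ([0.464, -0.259, 0.014], 0.85), ([0.236, -0.113, 0.024], 0.65)]
top cradle [([0.546, 0.098, 0.006], 0.81)]
top seat [([0.461, -0.26, 0.015], 0.74), ([0.541, 0.105, 0.044], 0.67)]
top post [([0.606, 0.082, 0.043], 0.77), ([0.55, -0.15, 0.017], 0.42)]
top lip [([0.604, 0.082, 0.067], 0.63), ([0.546, 0.1, 0.006], 0.62)]
top spring_face []
```

View pics/scene0.png

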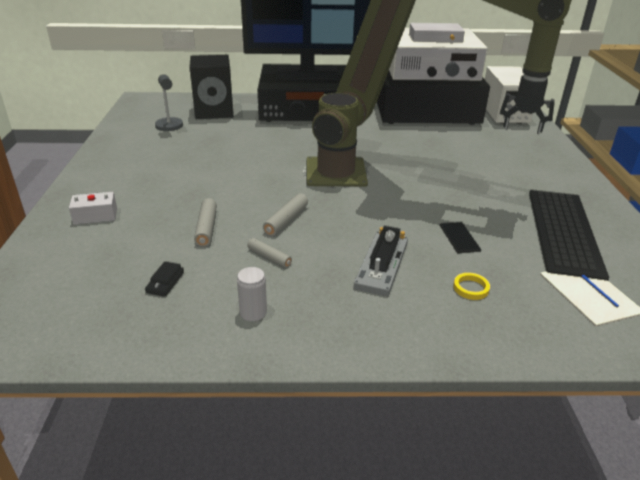

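View pics/top0.png

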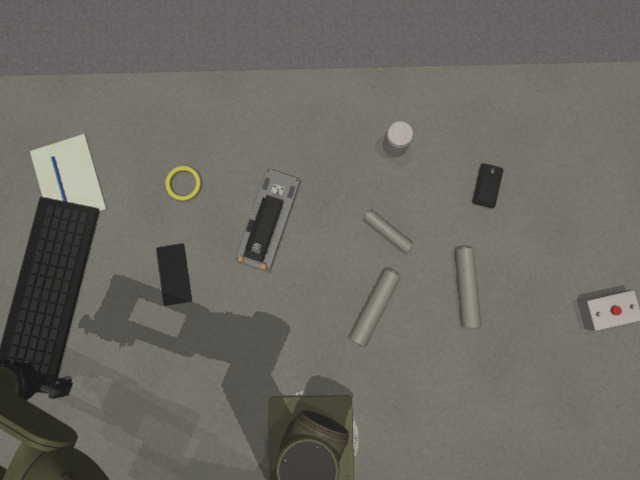

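Three look-alike grey cylinders in the scene view: (205,222) long, (285,214) long, and (270,252) clearly smallest. The last one is the meant cell (top view (388,231)). The cradle is at scene (383,258), its post at (377,265).

```bash
cat >> look.py <<'E'
from scipy.spatial.transform import Rotation as Ro
def tool(yaw,pitch=0):
    "tool down, tool x along yaw (deg), raised by pitch (deg)"
    y,p=np.radians([yaw,pitch]); x=np.array([np.cos(y)*np.cos(p),np.sin(y)*np.cos(p),np.sin(p)])
    ty=np.array([np.sin(y),-np.cos(y),0]); return np.array([x,ty,np.cross(x,ty)]).T
def pose():
    s=telemetry.get_state(); return s["eef_pos"],Ro.from_rotvec(s["orientation"]).as_matrix(),s
def rows(p1,R1,n=None,p0=None,R0=None):
    if p0 is None: p0,R0,_=pose()
    w=Ro.from_matrix(R0.T@R1).as_rotvec(); d=np.asarray(p1)-p0
    n=n or int(max(np.ceil(np.linalg.norm(d)/.038),np.ceil(np.degrees(np.linalg.norm(w))/6.8),1))
    print(n,"rows dr",np.round(w/n,4).tolist())
    for i in range(n):
        R=R0@Ro.from_rotvec(w*i/n).as_matrix(); print(np.round(R.T@d/n,4).tolist())
def mark(c,*qs):
    for q in qs: print(c,q,[(np.round(d["position"],4).tolist(),round(d["score"],2)) for d in finder.mark_of(c,q)][:4])
E
python3 - <<'E'
from look import *
print(camera_params("wrist")); print(manip.tip_reach)
p,R,s=pose(); print(np.round(R,3))
rows([.50,.10,.32],tool(51),18)
E
```

```text
{'fx': 334.7257188129523, 'fy': 334.7257188129523, 'cx': 320.67399152035745, 'cy': 239.34783691708242, 'tool_from_camera': array([[-2.24913655e-04, -9.64828358e-01, -2.62880559e-01,
         6.69655839e-02],
       [ 9.99999240e-01, -5.35578114e-04,  1.11011430e-03,
         7.17131042e-04],
       [-1.21186283e-03, -2.62880110e-01,  9.64827746e-01,
        -1.59909573e-01],
       [ 0.00000000e+00,  0.00000000e+00,  0.00000000e+00,
         1.00000000e+00]])}
0.022
[[-0.939  0.345  0.   ]
 [ 0.345  0.939  0.   ]
 [ 0.     0.    -1.   ]]
18 rows dr [0.0, -0.0, 0.1055]
[-0.0242, -0.0172, -0.0059]
[-0.0258, -0.0145, -0.0059]
[-0.0272, -0.0117, -0.0059]
[-0.0283, -0.0088, -0.0059]
[-0.0291, -0.0058, -0.0059]
[-0.0295, -0.0027, -0.0059]
[-0.0296, 0.0005, -0.0059]
[-0.0294, 0.0036, -0.0059]
[-0.0289, 0.0067, -0.0059]
[-0.028, 0.0097, -0.0059]
[-0.0268, 0.0126, -0.0059]
[-0.0254, 0.0153, -0.0059]
[-0.0236, 0.0179, -0.0059]
[-0.0216, 0.0203, -0.0059]
[-0.0193, 0.0225, -0.0059]
[-0.0169, 0.0244, -0.0059]
[-0.0142, 0.026, -0.0059]
[-0.0114, 0.0274, -0.0059]
```

{"name": "jog_arm", "arguments": {"series": [{"dr": [0,0,0.1055],"translation": [-0.024,-0.017,-0.006],"hand": 0.6},{"dr": [0,0,0.1055],"translation": [-0.026,-0.0145,-0.006],"hand": 0.6},{"dr": [0,0,0.1055],"translation": [-0.027,-0.012,-0.006],"hand": 0.6},{"dr": [0,0,0.1055],"translation": [-0.028,-0.009,-0.006],"hand": 0.6},{"dr": [0,0,0.1055],"translation": [-0.029,-0.006,-0.006],"hand": 0.6},{"dr": [0,0,0.1055],"translation": [-0.0295,-0.003,-0.006],"hand": 0.6},{"dr": [0,0,0.1055],"translation": [-0.0295,0.0005,-0.006],"hand": 0.6},{"dr": [0,0,0.1055],"translation": [-0.0295,0.0035,-0.006],"hand": 0.6},{"dr": [0,0,0.1055],"translation": [-0.029,0.0065,-0.006],"hand": 0.6},{"dr": [0,0,0.1055],"translation": [-0.028,0.0095,-0.006],"hand": 0.6},{"dr": [0,0,0.1055],"translation": [-0.027,0.0125,-0.006],"hand": 0.6},{"dr": [0,0,0.1055],"translation": [-0.0255,0.0155,-0.006],"hand": 0.6}]}}

```text
clock: 1.9
eef_pos: [0.3957, 0.2342, 0.2879]
orientation: [-2.324, -2.112, -0.003]
force: [0.4, 0.5, -0.3]
opening: 0.0684
```

{"name": "jog_arm", "arguments": {"series": [{"dr": [0,0,0.1055],"translation": [-0.0235,0.018,-0.006],"hand": 0.6},{"dr": [0,0,0.1055],"translation": [-0.0215,0.02,-0.006],"hand": 0.6},{"dr": [0,0,0.1055],"translation": [-0.019,0.0225,-0.006],"hand": 0.6},{"dr": [0,0,0.1055],"translation": [-0.017,0.0245,-0.006],"hand": 0.6},{"dr": [0,0,0.1055],"translation": [-0.014,0.026,-0.006],"hand": 0.6},{"dr": [0,0,0.1055],"translation": [-0.011,0.0275,-0.006],"hand": 0.6},{"dr": [0,0,0],"translation": [0,0,0],"hand": 0.6},{"dr": [0,0,0],"translation": [0,0,0],"hand": 0.6}]}}

```text
clock: 2.57
eef_pos: [0.4945, 0.0683, 0.3281]
orientation: [2.893, 1.22, 0.012]
force: [-0.7, -0.2, -0.5]
opening: 0.0685
```

```bash
python3 - <<'E'
from look import *
p,R,s=pose(); print(s["clock"],p,np.round(R,3),s["opening"],s["joint_positions"])
im=camera("wrist"); cv2.imwrite("pics/w1.png",im[:,:,::-1])
mark("wrist","cradle","seat","post","lip","spring_face")
rows([.505,-.20,.26],tool(51))
E
```

```text
2.5667 [0.49454619 0.06827119 0.32807783] [[ 0.698  0.716  0.008]
 [ 0.716 -0.698  0.001]
 [ 0.006  0.005 -1.   ]] 0.06848704648256357 [5.18208042e-02 1.24211541e-01 1.46717357e+00 9.36781721e-04
 1.54232243e+00 8.24546312e-01]
wrist cradle [([0.5394, 0.0986, 0.0007], 0.86), ([0.6233, -0.4665, -0.0039], 0.15)]
wrist seat [([0.54, 0.1033, 0.0491], 0.79)]
wrist post [([0.611, 0.0763, 0.0436], 0.72), ([0.4086, 0.3443, 0.0017], 0.66)]
wrist lip []
wrist spring_face [([0.4834, 0.1199, 0.0454], 0.48)]
8 rows dr [0.0006, -0.0007, -0.011]
[-0.0233, 0.0245, 0.0084]
[-0.0236, 0.0243, 0.0084]
[-0.0239, 0.024, 0.0084]
[-0.0241, 0.0237, 0.0084]
[-0.0244, 0.0235, 0.0084]
[-0.0246, 0.0232, 0.0085]
[-0.0249, 0.023, 0.0085]
[-0.0251, 0.0227, 0.0085]
```

View pics/w1.png

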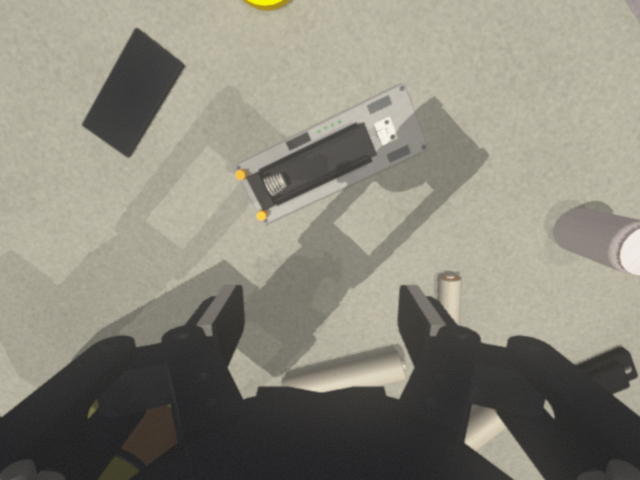

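The wrist view shows the cradle (corners ≈ (402,84), (425,148), (265,223), (237,168)), spring at (275,183), post at (385,130); the small cell's button is at (450,276).

{"name": "jog_arm", "arguments": {"series": [{"dr": [0,0,-0.011],"translation": [-0.024,0.0245,0.0085],"hand": 0.6},{"dr": [0,0,-0.011],"translation": [-0.024,0.0245,0.0085],"hand": 0.6},{"dr": [0,0,-0.011],"translation": [-0.024,0.024,0.0085],"hand": 0.6},{"dr": [0,0,-0.011],"translation": [-0.024,0.024,0.0085],"hand": 0.6},{"dr": [0,0,-0.011],"translation": [-0.0245,0.0235,0.0085],"hand": 0.6},{"dr": [0,0,-0.011],"translation": [-0.0245,0.023,0.0085],"hand": 0.6},{"dr": [0,0,-0.011],"translation": [-0.025,0.023,0.0085],"hand": 0.6},{"dr": [0,0,0],"translation": [0,0,0.0],"hand": 0.6},{"dr": [0,0,0],"translation": [0,0,0.0],"hand": 0.6}]}}

```text
clock: 3.62
eef_pos: [0.506, -0.1648, 0.2649]
orientation: [-2.822, -1.379, -0.018]
force: [-0.7, 0.5, 0.0]
opening: 0.0682
```

```bash
cat >> look.py <<'E'
C=camera_params("wrist")
def ray(p,R,uv,z):
    "wrist pixel -> world point at height z"
    T=C["tool_from_camera"]; d=R@T[:3,:3]@np.array([(uv[0]-C["cx"])/C["fx"],(uv[1]-C["cy"])/C["fy"],1]); o=p+R@T[:3,3]
    return o+d*(z-o[2])/d[2]
E
python3 - <<'E'
from look import *
p0=np.array([0.49454619,0.06827119,0.32807783]);R0=Ro.from_rotvec([2.893,1.22,.012]).as_matrix()
c=[ray(p0,R0,q,.024)[:2] for q in [(402,84),(425,148),(265,223),(237,168)]]; print("corners",np.round(c,4),np.mean(c,0))
a=(c[0]+c[1]-c[2]-c[3])/2; print("len",np.linalg.norm(a),"yaw",np.degrees(np.arctan2(a[1],a[0])))
p,R,s=pose(); print(s["clock"],p,np.round(R,3),s["opening"])
im=camera("wrist"); cv2.imwrite("pics/w2.png",im[:,:,::-1])
mark("wrist","cell_mid","cell_button","cell_base")
m=finder.silhouettes("wrist","cell_mid")
for d in m[:3]:
    (cx,cy),wh,an=cv2.minAreaRect(np.argwhere(d["region"])[:,::-1].astype(np.float32)); print(d["score"],d["region"].sum(),(cx,cy),wh,an)
    b=cv2.boxPoints(((cx,cy),wh,an)); print(np.round([ray(p,R,q,.0165) for q in b],4))
E
```

```text
corners [[0.6732 0.1017]
 [0.6437 0.0201]
 [0.4156 0.0995]
 [0.444  0.1783]] [0.54411961 0.09988462]
len 0.24157566607457312 yaw -18.83067772186345
3.6167 [ 0.50596025 -0.16478417  0.26490706] [[ 0.614  0.789  0.01 ]
 [ 0.789 -0.614  0.006]
 [ 0.011  0.005 -1.   ]] 0.06821099272833399
wrist cell_mid [([0.3604, -0.3979, 0.0278], 0.81), ([0.3201, -0.1642, 0.0199], 0.68), ([0.5057, -0.2046, 0.0178], 0.61)]
wrist cell_button [([0.4053, -0.213, 0.0206], 0.83), ([0.5527, -0.1523, 0.0193], 0.79), ([0.4642, -0.3903, 0.0231], 0.76), ([0.5055, -0.2021, 0.017], 0.23)]
wrist cell_base [([0.4643, -0.2593, 0.0164], 0.85), ([0.2289, -0.1196, 0.0242], 0.82)]
0.8 4629 (202.295654296875, 296.13336181640625) (35.992347717285156, 161.5404052734375) 81.49542236328125
[[ 0.231  -0.0896  0.0165]
 [ 0.417  -0.1931  0.0165]
 [ 0.3908 -0.2358  0.0165]
 [ 0.1987 -0.13    0.0165]]
0.69 2773 (340.0, 229.57217407226562) (27.351552963256836, 112.0076904296875) 4.127591609954834
[[ 0.4452 -0.2467  0.0165]
 [ 0.541  -0.1393  0.0165]
 [ 0.5654 -0.1613  0.0165]
 [ 0.4717 -0.2709  0.0165]]
0.69 1862 (365.6661682128906, 380.5448303222656) (36.825828552246094, 81.17810821533203) 53.74616622924805
[[ 0.3461 -0.3737  0.0165]
 [ 0.4641 -0.3683  0.0165]
 [ 0.4613 -0.4257  0.0165]
 [ 0.3399 -0.4337  0.0165]]
```

View pics/w2.png

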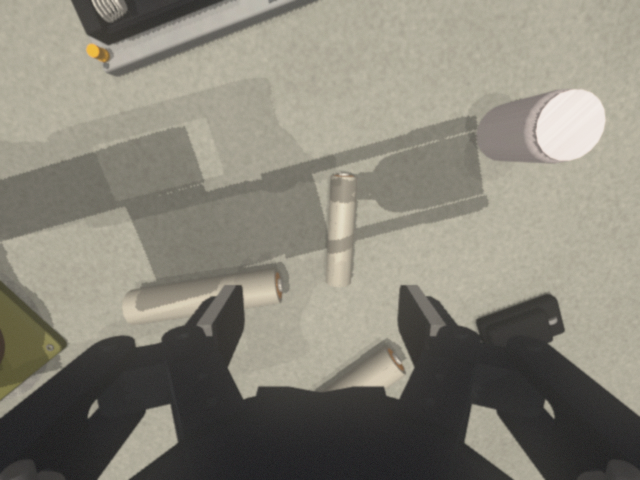

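The view shows the small cell with its button at (343,175) and its flat end at (340,285), well clear of the two longer cylinders and the can.

```bash
python3 - <<'E'
from look import *
rows([.5456,-.1584,.08],tool(49.3))
E
```

```text
6 rows dr [0.0011, -0.0019, 0.0087]
[0.0043, 0.0045, 0.0311]
[0.0044, 0.0045, 0.0311]
[0.0045, 0.0045, 0.0311]
[0.0046, 0.0045, 0.031]
[0.0046, 0.0044, 0.031]
[0.0047, 0.0044, 0.031]
```

{"name": "jog_arm", "arguments": {"series": [{"dr": [0.001,-0.002,0.009],"translation": [0.0045,0.0045,0.031],"hand": 0.6},{"dr": [0.001,-0.002,0.009],"translation": [0.0045,0.0045,0.031],"hand": 0.6},{"dr": [0.001,-0.002,0.009],"translation": [0.0045,0.0045,0.031],"hand": 0.6},{"dr": [0.001,-0.002,0.009],"translation": [0.0045,0.0045,0.031],"hand": 0.6},{"dr": [0.001,-0.002,0.009],"translation": [0.0045,0.0045,0.031],"hand": 0.6},{"dr": [0.001,-0.002,0.008],"translation": [0.0045,0.0045,0.02],"hand": 0.6},{"dr": [0,0,0],"translation": [0,0,0],"hand": 0.6},{"dr": [0,0,0],"translation": [0,0,0],"hand": 0.6}]}}

```text
clock: 4.53
eef_pos: [0.5552, -0.1502, 0.0943]
orientation: [2.835, 1.322, 0.02]
force: [-0.2, -0.3, -0.3]
opening: 0.0683
```

```bash
python3 - <<'E'
from look import *
p,R,s=pose(); print(s["clock"],p,np.round(R,3),s["opening"])
im=camera("wrist"); cv2.imwrite("pics/w3.png",im[:,:,::-1])
mark("wrist","cell_button")
for d in finder.silhouettes("wrist","cell_mid")[:3]:
    b=cv2.boxPoints(cv2.minAreaRect(np.argwhere(d["region"])[:,::-1].astype(np.float32))); print(d["score"],d["region"].sum(),np.round(b),np.round([ray(p,R,q,.0165)[:2] for q in b],4))
rows([.5456,-.1584,.026],tool(49.3))
E
```

```text
4.5333 [ 0.55518211 -0.15015036  0.09426612] [[ 0.643  0.766  0.017]
 [ 0.766 -0.643 -0.007]
 [ 0.006  0.018 -1.   ]] 0.0683183826529769
wrist cell_button [([0.5508, -0.1528, 0.0174], 0.85)]
0.67 5991 [[296. 242.]
 [338. 242.]
 [338. 390.]
 [296. 390.]] [[ 0.5423 -0.138 ]
 [ 0.5659 -0.1581]
 [ 0.4847 -0.2574]
 [ 0.4582 -0.2345]]
0.6 2335 [[ 88. 410.]
 [168. 395.]
 [179. 455.]
 [ 99. 470.]] [[ 0.3138 -0.1351]
 [ 0.3747 -0.1687]
 [ 0.3363 -0.218 ]
 [ 0.2715 -0.1828]]
2 rows dr [0.0105, -0.0036, 0.0054]
[-0.0063, -0.0024, 0.0349]
[-0.0062, -0.002, 0.035]
```

View pics/w3.png

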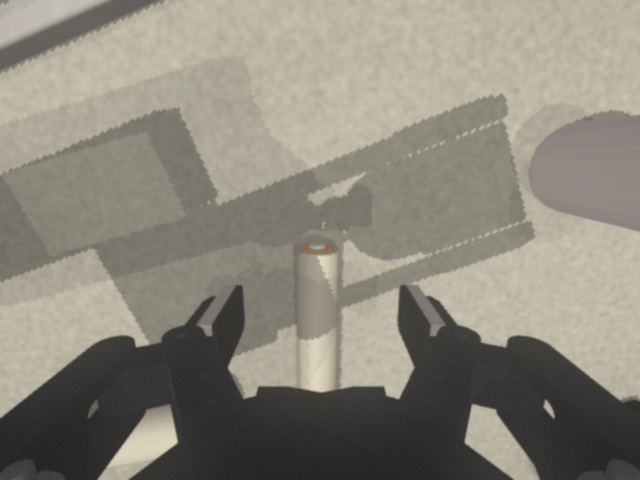

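The cell lies between the jaws: its button is at (317,247) and its body runs straight down the picture.

{"name": "jog_arm", "arguments": {"series": [{"dr": [0.005,-0.002,0.003],"translation": [-0.003,-0.001,0.017],"hand": 0.6},{"dr": [0.005,-0.002,0.003],"translation": [-0.003,-0.001,0.017],"hand": 0.6},{"dr": [0,0,0],"translation": [-0.003,-0.001,0.012],"hand": 0.6},{"dr": [0,0,0],"translation": [-0.002,0,0.005],"hand": 0.6},{"dr": [0,0,0],"translation": [0,0,0],"hand": 0.6}]}}

```text
clock: 5.1
eef_pos: [0.5541, -0.1609, 0.0547]
orientation: [2.83, 1.308, 0.035]
force: [0.9, 0.6, 0.5]
opening: 0.0683
```

```bash
python3 - <<'E'
from look import *
p,R,s=pose(); print(s["clock"],p,np.round(R,3),s["opening"],s["force"])
im=camera("wrist")
mark("wrist","cell_button")
rows([.5453,-.159,.025],tool(49.3),1)
E
```

```text
5.1 [ 0.55407    -0.16093991  0.05466477] [[ 0.648  0.761  0.03 ]
 [ 0.762 -0.648 -0.012]
 [ 0.01   0.031 -0.999]] 0.06830095036793718 [0.91326297 0.64536871 0.54431937]
wrist cell_button [([0.5511, -0.1502, 0.0181], 0.91)]
1 rows dr [0.0321, -0.0111, 0.0056]
[-0.0051, -0.0096, 0.0301]
```

{"name": "jog_arm", "arguments": {"series": [{"dr": [0.032,-0.011,0.006],"translation": [-0.005,-0.0095,0.01],"hand": 0.6},{"dr": [0,0,0],"translation": [0,0,0],"hand": 0.6}]}}

```text
clock: 5.37
eef_pos: [0.5455, -0.1591, 0.047]
orientation: [2.855, 1.309, 0.002]
force: [-0.9, 0.9, -0.6]
opening: 0.0685
```

```bash
python3 - <<'E'
from look import *
p,R,s=pose(); print(s["clock"],p,np.round(R,3),s["joint_velocities"].round(3))
rows([.5453,-.159,.025],tool(49.3),1)
E
```

```text
5.3667 [ 0.54548587 -0.1590686   0.04700635] [[ 0.653  0.758  0.002]
 [ 0.758 -0.653 -0.   ]
 [ 0.001  0.002 -1.   ]] [ 0.005 -0.046 -0.038  0.004 -0.019 -0.004]
1 rows dr [0.0016, -0.0008, -0.0009]
[-0.0001, -0.0002, 0.022]
```

{"name": "jog_arm", "arguments": {"series": [{"dr": [0.002,0,0],"translation": [0,0,0.012],"hand": 0.6},{"dr": [0,0,0],"translation": [0,0,0.01],"hand": 0.6},{"dr": [0,0,0],"translation": [0,0,0],"hand": 0.6}]}}

```text
clock: 5.62
eef_pos: [0.5469, -0.1595, 0.0243]
orientation: [2.855, 1.308, 0.004]
force: [-1.2, -0.3, -0.0]
opening: 0.0681
```

```bash
python3 - <<'E'
from look import *
p,R,s=pose(); print(s["clock"],p,np.round(R,3))
rows([.5453,-.159,.025],tool(49.3),1)
E
```

```text
5.6167 [ 0.54690621 -0.15954608  0.02431581] [[ 0.653  0.757  0.003]
 [ 0.757 -0.653  0.   ]
 [ 0.002  0.002 -1.   ]]
1 rows dr [0.0022, -0.0019, -0.0011]
[-0.0006, -0.0016, -0.0007]
```

Close on it, gently at first, then firm.

{"name": "jog_arm", "arguments": {"series": [{"dr": [0.002,-0.002,-0.001],"translation": [-0.0005,-0.0015,-0.001],"hand": 0.0},{"dr": [0,0,0],"translation": [0,0,0],"hand": -0.6},{"dr": [0,0,0],"translation": [0,0,0],"hand": -1},{"dr": [0,0,0],"translation": [0,0,0],"hand": -1},{"dr": [0,0,0],"translation": [0,0,0],"hand": -1},{"dr": [0,0,0],"translation": [0,0,0],"hand": -1},{"dr": [0,0,0],"translation": [0,0,0],"hand": -1},{"dr": [0,0,0],"translation": [0,0,0],"hand": -1}], "squeeze": 110}}

```text
clock: 6.28
eef_pos: [0.545, -0.1585, 0.0243]
orientation: [-2.854, -1.31, 0.002]
force: [-0.2, -0.1, 0.1]
opening: -0.0002
```

```bash
python3 - <<'E'
from look import *
p,R,s=pose(); print(s["clock"],p,np.round(R,3),s["opening"],s["force"],s["moment"])
E
```

```text
6.2833 [ 0.54500912 -0.15847451  0.02427177] [[ 0.652  0.758 -0.002]
 [ 0.758 -0.652  0.   ]
 [-0.001 -0.002 -1.   ]] -0.00021446577916443295 [-0.15622931 -0.06406509  0.14090628] [ 0.02296608 -0.00593724 -0.00520547]
```

```bash
python3 - <<'E'
from look import *
im=camera("wrist"); cv2.imwrite("pics/w4.png",im[:,:,::-1]); mark("wrist","cell_button","cell_mid")
im=camera("top"); mark("top","cell_button","cell_mid","cell_base")
E
```

```text
wrist cell_button [([0.5501, -0.1541, 0.0171], 0.66)]
wrist cell_mid [([0.5086, -0.205, 0.0176], 0.77)]
top cell_button [([0.5515, -0.151, 0.0184], 0.71), ([0.4611, -0.3856, 0.0222], 0.6), ([0.4025, -0.2112, 0.0236], 0.58)]
top cell_mid [([0.3624, -0.3972, 0.0244], 0.87), ([0.5071, -0.2074, 0.022], 0.7)]
top cell_base [([0.2656, -0.398, 0.0243], 0.75), ([0.4615, -0.2572, 0.0131], 0.68)]
```

View pics/w4.png

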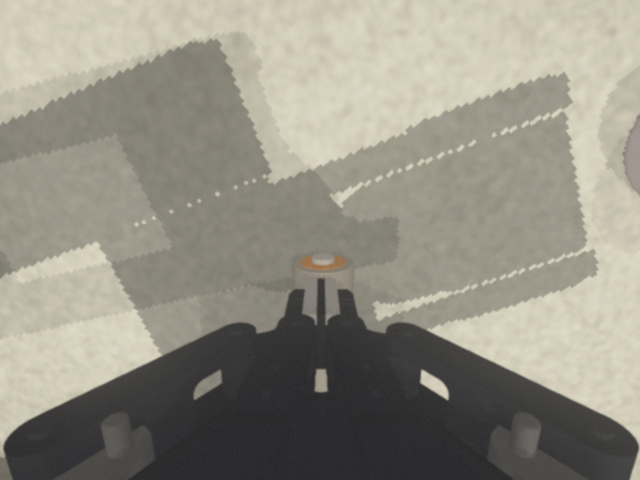

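The shut fingers appear over the cell (button at (322,260), tips at row 290) instead of beside it, and the cell hasn't moved. I'll check how high the fingertips really are from the scene camera.

```bash
python3 - <<'E'
from look import *
a=camera("scene"); P=camera_params("scene"); T=P["camera_from_world"]
def pr(w): c=T@np.r_[w,1]; return np.array([P["fx"]*c[0]/c[2]+P["cx"],P["fy"]*c[1]/c[2]+P["cy"]])
p,R,s=pose(); print(p,s["opening"])
print("tcp",pr(p),"tip",pr(p+R[:,2]*.022),"btn",pr([.551,-.152,.0165]))
u,v=pr(p).astype(int); c=a[v-75:v+45,u-80:u+80]; print("crop origin",u-80,v-75)
cv2.imwrite("pics/s5.png",cv2.resize(c,None,fx=5,fy=5,interpolation=cv2.INTER_CUBIC)[:,:,::-1])
E
```

```text
[ 0.54480577 -0.15843274  0.02403525] -0.0004243196880246894
tcp [284.41808128 258.06998582] tip [284.55327153 264.68722765] btn [286.81342773 261.73764818]
crop origin 204 183
```

View pics/s5.png

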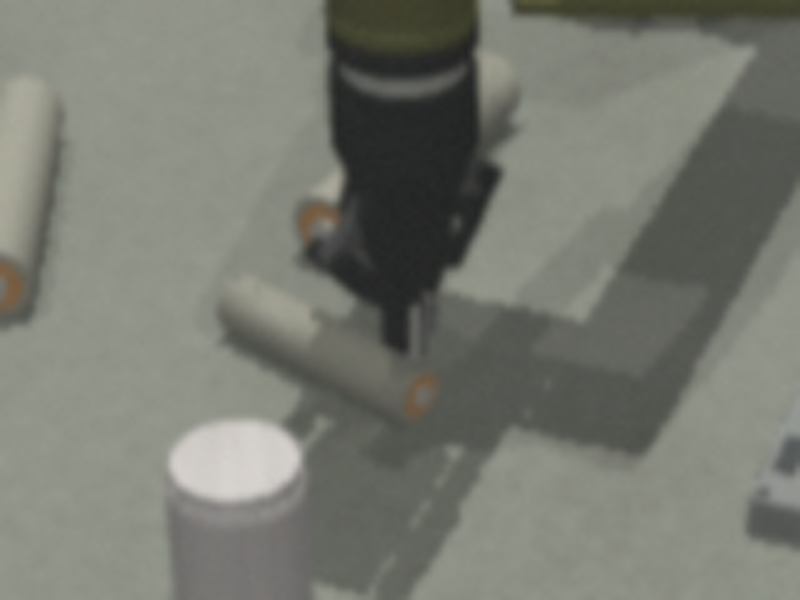

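The tips show at scene pixel (287,253), though with the stated reach they should be at (284.5,265). That puts them about 37 mm too high. I'll see whether `manip` explains this.

The pictures and the empty closure agree: the fingertips sit about 20 mm behind the reported TCP, not 22 mm ahead. I'll open to straddle the cell and find the desk by touch, using the force reading.

{"name": "jog_arm", "arguments": {"series": [{"dr": [0,0,0],"translation": [0,0,0],"hand": 0.2},{"dr": [0,0,0],"translation": [0,0,0],"hand": 0.2},{"dr": [0,0,0],"translation": [0,0,0],"hand": 0.2},{"dr": [0,0,0],"translation": [0,0,0],"hand": 0.2},{"dr": [0,0,0],"translation": [0,0,0.01],"hand": 0.2},{"dr": [0,0,0],"translation": [0,0,0.01],"hand": 0.2},{"dr": [0,0,0],"translation": [0,0,0],"hand": 0.2}]}}

```text
clock: 7.27
eef_pos: [0.5453, -0.1586, 0.0028]
orientation: [-2.855, -1.311, 0.001]
force: [-0.7, 0.3, -0.2]
opening: 0.0512
```

```bash
python3 - <<'E'
from look import *
p,R,s=pose(); print(s["clock"],p,np.round(R,3),s["opening"],s["force"])
im=camera("wrist"); cv2.imwrite("pics/w6.png",im[:,:,::-1])
rows([.545,-.159,p[2]],tool(49.3),1)
E
```

```text
7.2667 [ 0.54529859 -0.15862636  0.00277764] [[ 0.652  0.758 -0.001]
 [ 0.758 -0.652  0.   ]
 [-0.001 -0.001 -1.   ]] 0.05119265220902026 [-0.71988432  0.33038719 -0.16455798]
1 rows dr [-0.0006, 0.0004, 0.0004]
[-0.0005, -0.0001, 0.0005]
```

View pics/w6.png

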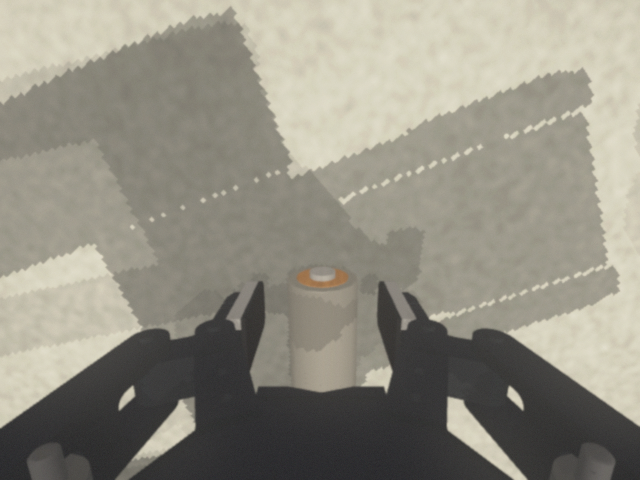

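The cell (shoulder at (322,275)) is centred between the pads (inner faces at columns 264 and 379). The reported TCP is at 3 mm with no desk contact, which confirms the offset.

{"name": "jog_arm", "arguments": {"series": [{"dr": [0,0,0],"translation": [0,0,0.005],"hand": 0.2},{"dr": [0,0,0],"translation": [0,0,0.004],"hand": 0.2},{"dr": [0,0,0],"translation": [0,0,0],"hand": 0.2}]}}

```text
clock: 7.57
eef_pos: [0.5451, -0.1586, -0.0074]
orientation: [-2.854, -1.31, 0.002]
force: [-0.9, -0.5, -0.4]
opening: 0.0509
```

{"name": "jog_arm", "arguments": {"series": [{"dr": [0,0,0],"translation": [0,0,0.003],"hand": 0.2},{"dr": [0,0,0],"translation": [0,0,0],"hand": 0.2}]}}

```text
clock: 7.73
eef_pos: [0.5449, -0.1585, -0.011]
orientation: [-2.854, -1.31, 0.003]
force: [-0.8, 0.1, -0.5]
opening: 0.0509
```

{"name": "jog_arm", "arguments": {"series": [{"dr": [0,0,0],"translation": [0,0,0.003],"hand": 0.2},{"dr": [0,0,0],"translation": [0,0,0],"hand": 0.2}]}}

```text
clock: 7.9
eef_pos: [0.5451, -0.1585, -0.0142]
orientation: [-2.854, -1.31, 0.003]
force: [0.5, -0.4, -0.4]
opening: 0.0516
```

{"name": "jog_arm", "arguments": {"series": [{"dr": [0,0,0],"translation": [0,0,0.003],"hand": 0.2},{"dr": [0,0,0],"translation": [0,0,0],"hand": 0.2}]}}

```text
clock: 8.07
eef_pos: [0.5453, -0.1586, -0.0172]
orientation: [-2.854, -1.31, 0.002]
force: [0.1, -0.7, -0.5]
opening: 0.0513
```

{"name": "jog_arm", "arguments": {"series": [{"dr": [0,0,0],"translation": [0,0,0.002],"hand": 0.2},{"dr": [0,0,0],"translation": [0,0,0],"hand": 0.2}]}}

```text
clock: 8.23
eef_pos: [0.5454, -0.1587, -0.0193]
orientation: [-2.854, -1.311, 0.002]
force: [-0.2, 0.1, -0.1]
opening: 0.0513
```

{"name": "jog_arm", "arguments": {"series": [{"dr": [0,0,0],"translation": [0,0,0.002],"hand": 0.2},{"dr": [0,0,0],"translation": [0,0,0],"hand": 0.2}]}}

```text
clock: 8.4
eef_pos: [0.5462, -0.1589, -0.0193]
orientation: [2.854, 1.311, 0.0]
force: [-0.6, -0.3, 1.1]
opening: 0.0513
```

{"name": "jog_arm", "arguments": {"series": [{"dr": [0,0,0],"translation": [-0.0005,0,-0.005],"hand": 0.2},{"dr": [0,0,0],"translation": [0,0,-0.001],"hand": 0},{"dr": [0,0,0],"translation": [0,0,0],"hand": -0.4},{"dr": [0,0,0],"translation": [0,0,0],"hand": -0.6},{"dr": [0,0,0],"translation": [0,0,0],"hand": -0.8},{"dr": [0,0,0],"translation": [0,0,0],"hand": -1}], "squeeze": 110}}

```text
clock: 8.9
eef_pos: [0.5463, -0.1595, -0.0117]
orientation: [2.854, 1.31, 0.002]
force: [0.0, -0.3, 0.9]
opening: 0.0293
```

```bash
python3 - <<'E'
from look import *
p,R,s=pose(); print(s["clock"],p,np.round(R,3),s["opening"],s["force"],s["moment"])
E
```

```text
8.9 [ 0.54628434 -0.1595124  -0.01173342] [[ 0.652  0.758  0.002]
 [ 0.758 -0.652 -0.001]
 [ 0.001  0.002 -1.   ]] 0.029262321750887804 [ 0.03203783 -0.33608651  0.93330552] [-0.0135562   0.01123662 -0.05215757]
```

{"name": "jog_arm", "arguments": {"series": [{"dr": [0,0,0],"translation": [0,0,0],"hand": -1},{"dr": [0,0,0],"translation": [0,0,0],"hand": -1}]}}

```text
clock: 9.07
eef_pos: [0.5462, -0.1595, -0.0118]
orientation: [2.854, 1.31, 0.002]
force: [-0.2, -0.2, 2.6]
opening: 0.03
```

```bash
python3 - <<'E'
from look import *
p,R,s=pose(); print(s["clock"],p,np.round(R,3),s["opening"],s["force"],s["moment"])
im=camera("wrist"); cv2.imwrite("pics/w7.png",im[200:440,180:460,::-1])
a=camera("scene"); c=a[190:290,220:340]
b=cv2.resize(c,(720,600),interpolation=cv2.INTER_CUBIC)[:,:,::-1]
w=cv2.resize(im[200:440,180:460,::-1],(400,343))
cv2.imwrite("pics/m7.png",np.hstack([cv2.resize(b,(400,333)),w[:333]]))
E
```

```text
9.0667 [ 0.54623641 -0.15949256 -0.01177865] [[ 0.652  0.758  0.002]
 [ 0.758 -0.652 -0.001]
 [ 0.001  0.002 -1.   ]] 0.030005397118450388 [-0.20493674 -0.19772471  2.60044419] [ 0.01139687  0.11379036 -0.03806113]
```

View pics/m7.png

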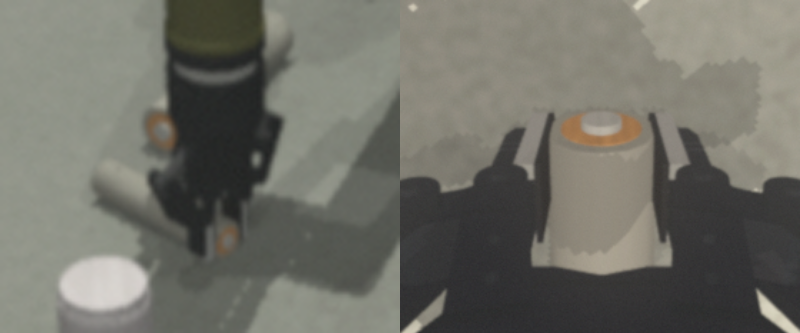

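The pads hold the cell just behind its shoulder. In the crop the button is at (602,122), with the pads on both sides and the tips near desk level. Now a lift test.

{"name": "jog_arm", "arguments": {"series": [{"dr": [0,0,0],"translation": [0,0,-0.006],"hand": -1},{"dr": [0,0,0],"translation": [0,0,-0.01],"hand": -1},{"dr": [0,0,0],"translation": [0,0,-0.02],"hand": -1},{"dr": [0,0,0],"translation": [0,0,-0.02],"hand": -1},{"dr": [0,0,0],"translation": [0,0,-0.02],"hand": -1},{"dr": [0,0,0],"translation": [0,0,-0.02],"hand": -1},{"dr": [0,0,0],"translation": [0,0,0],"hand": -1},{"dr": [0,0,0],"translation": [0,0,0],"hand": -1}]}}

```text
clock: 9.83
eef_pos: [0.5425, -0.1577, 0.0871]
orientation: [-2.85, -1.307, 0.007]
force: [-0.4, 0.5, -3.6]
opening: 0.0296
```

```bash
python3 - <<'E'
from look import *
p,R,s=pose(); print(s["clock"],p,np.round(R,3),s["opening"],s["force"],s["moment"])
im=camera("wrist"); cv2.imwrite("pics/w8.png",im[:,:,::-1])
a=camera("scene")
for c in ["wrist","scene"]: mark(c,"cell_button","cell_mid","cell_base")
E
```

```text
9.8333 [ 0.5424881  -0.15769099  0.08709349] [[ 0.652  0.758 -0.007]
 [ 0.758 -0.652  0.003]
 [-0.002 -0.007 -1.   ]] 0.0296018491959278 [-0.39314725  0.504298   -3.62593444] [ 0.14932008 -0.06922798  0.02856874]
wrist cell_button [([0.549, -0.1508, 0.1159], 0.69)]
wrist cell_mid []
wrist cell_base [([0.2303, -0.1239, 0.0245], 0.89)]
scene cell_button [([0.5505, -0.1493, 0.1121], 0.78), ([0.4642, -0.3922, 0.0238], 0.66), ([0.4094, -0.2134, 0.0225], 0.58)]
scene cell_mid [([0.3663, -0.3995, 0.0217], 0.85), ([0.5068, -0.1993, 0.1154], 0.73), ([0.5427, 0.1023, 0.0029], 0.3)]
scene cell_base [([0.2619, -0.4018, 0.0248], 0.83), ([0.2322, -0.1129, 0.0192], 0.69), ([0.4585, -0.2565, 0.116], 0.66)]
```

Lift is good: cell level (button z≈0.114, base z≈0.116), and it sits 28 mm behind the reported TCP along tool z. Next I carry it to a hover behind the cradle for a close look.

```bash
python3 - <<'E'
from look import *
p,R,s=pose()
rows([p[0],p[1],.20],tool(49.3),4)
rows([.43,.138,.22],tool(-18),12,np.array([p[0],p[1],.20]),tool(49.3))
E
```

```text
4 rows dr [-0.0025, 0.0007, -0.0001]
[-0.0001, -0.0003, -0.0287]
[-0.0001, -0.0002, -0.0287]
[-0.0, -0.0001, -0.0287]
[-0.0, -0.0001, -0.0287]
12 rows dr [0.0, 0.0, 0.0979]
[0.0126, -0.0231, -0.0017]
[0.0103, -0.0242, -0.0017]
[0.0079, -0.0251, -0.0017]
[0.0054, -0.0258, -0.0017]
[0.0028, -0.0262, -0.0017]
[0.0002, -0.0263, -0.0017]
[-0.0023, -0.0262, -0.0017]
[-0.0049, -0.0259, -0.0017]
[-0.0074, -0.0253, -0.0017]
[-0.0098, -0.0244, -0.0017]
[-0.0122, -0.0234, -0.0017]
[-0.0144, -0.0221, -0.0017]
```

{"name": "jog_arm", "arguments": {"series": [{"dr": [-0.0025,0.001,0],"translation": [0,0,-0.029],"hand": -1},{"dr": [-0.0025,0.001,0],"translation": [0,0,-0.029],"hand": -1},{"dr": [-0.0025,0.001,0],"translation": [0,0,-0.029],"hand": -1},{"dr": [-0.0025,0,0],"translation": [0,0,-0.029],"hand": -1}]}}

```text
clock: 10.57
eef_pos: [0.5357, -0.1554, 0.1939]
orientation: [-2.839, -1.302, 0.027]
force: [0.5, -0.5, -2.3]
opening: 0.0295
```

{"name": "jog_arm", "arguments": {"series": [{"dr": [0,0,0.098],"translation": [0.0125,-0.023,-0.0015],"hand": -1},{"dr": [0,0,0.098],"translation": [0.0105,-0.024,-0.0015],"hand": -1},{"dr": [0,0,0.098],"translation": [0.008,-0.025,-0.0015],"hand": -1},{"dr": [0,0,0.098],"translation": [0.0055,-0.026,-0.0015],"hand": -1},{"dr": [0,0,0.098],"translation": [0.003,-0.026,-0.0015],"hand": -1},{"dr": [0,0,0.098],"translation": [0,-0.0265,-0.0015],"hand": -1},{"dr": [0,0,0.098],"translation": [-0.0025,-0.026,-0.0015],"hand": -1},{"dr": [0,0,0.098],"translation": [-0.005,-0.026,-0.0015],"hand": -1},{"dr": [0,0,0.098],"translation": [-0.0075,-0.0255,-0.0015],"hand": -1},{"dr": [0,0,0.098],"translation": [-0.01,-0.0245,-0.0015],"hand": -1},{"dr": [0,0,0.098],"translation": [-0.012,-0.0235,-0.0015],"hand": -1},{"dr": [0,0,0],"translation": [0,0,0],"hand": -1}]}}

```text
clock: 11.57
eef_pos: [0.4407, 0.1243, 0.2165]
orientation: [-3.11, 0.438, 0.018]
force: [0.3, 0.2, -3.2]
opening: 0.0297
```

```bash
python3 - <<'E'
from look import *
p,R,s=pose(); print(s["clock"],p,np.round(R,3),s["opening"],s["joint_positions"].round(2))
rows([.43,.138,.22],tool(-18))
E
```

```text
11.5667 [0.44073446 0.12430522 0.21654328] [[ 0.961 -0.276 -0.011]
 [-0.276 -0.961  0.002]
 [-0.011  0.001 -1.   ]] 0.02972136398317315 [0.18 0.15 1.72 0.   1.28 2.03]
1 rows dr [0.0011, 0.0113, 0.0344]
[-0.0141, -0.0102, -0.0033]
```

{"name": "jog_arm", "arguments": {"series": [{"dr": [0.001,0.011,0.034],"translation": [-0.005,-0.01,0],"hand": -1},{"dr": [0,0,0],"translation": [0,0,0],"hand": -1}]}}

```text
clock: 11.73
eef_pos: [0.4378, 0.1365, 0.2159]
orientation: [3.102, -0.485, -0.001]
force: [-1.3, -0.5, -3.5]
opening: 0.0295
```

```bash
python3 - <<'E'
from look import *
p,R,s=pose(); print(s["clock"],p.tolist(),s["orientation"].tolist())
im=camera("wrist"); cv2.imwrite("pics/w9.png",im[:,:,::-1]); np.savez("w9.npz",p=p,R=R)
cv2.imwrite("pics/w9c.png",cv2.resize(im[0:270,130:490],None,fx=2.2,fy=2.2,interpolation=cv2.INTER_CUBIC)[:,:,::-1])
mark("wrist","cradle","seat","post","lip","spring_face","cell_button")
E
```

```text
11.7333 [0.43780748379272205, 0.136458583963346, 0.21594386849972447] [3.1024514540560277, -0.4852128412825473, -0.000728590527649227]
wrist cradle [([0.5443, 0.1005, 0.0035], 0.59), ([0.5408, 0.105, 0.0508], 0.49)]
wrist seat [([0.5408, 0.1047, 0.0471], 0.68)]
wrist post [([0.609, 0.0773, 0.0452], 0.83)]
wrist lip [([0.6018, 0.0763, 0.0698], 0.68)]
wrist spring_face [([0.602, 0.0783, 0.0658], 0.73), ([0.4796, 0.1207, 0.0485], 0.6)]
wrist cell_button [([0.4468, 0.1293, 0.2446], 0.9)]
```

View pics/w9c.png

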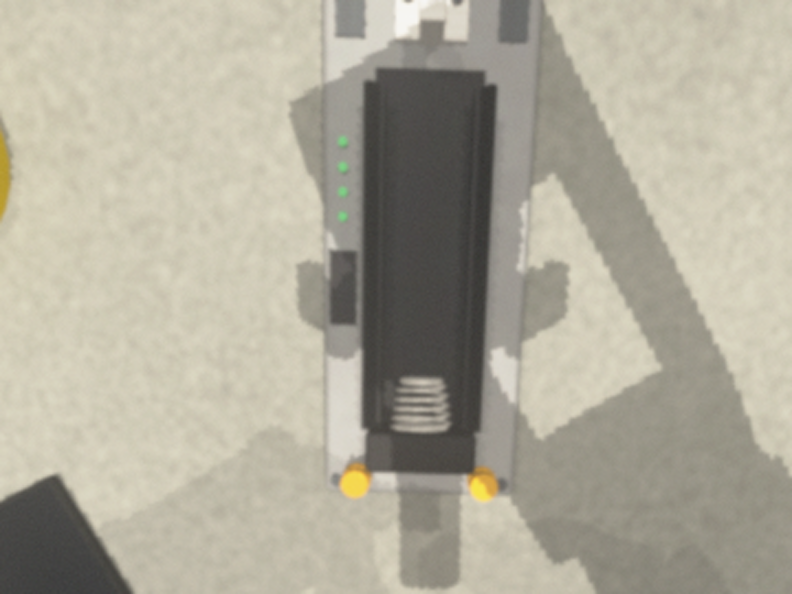

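The crop shows the cradle: spring coil's front at crop (422,380), housing face corners (367,432)/(475,434), trough end at row 68, and the post foot at (395..468,41). I fit the cradle pose to these.

```bash
cat > fit.py <<'E'
from look import *
from scipy.optimize import least_squares
z=np.load("w9.npz"); p,R=z["p"],z["R"]
Q=[((69,15,27),(395,40)),((69,-15,27),(468,42)),((-90,24,60),(367,432)),((-90,-24,60),(475,434)),((58,0,28),(430,68)),((46,0,53),(430.5,84)),((-68,None,53.5),(422,378)),((None,46,24),(323.5,2)),((None,46,24),(326,480)),((None,-46,24),(540.5,2)),((None,-46,24),(516,480)),((-125,None,24),(420,492))]
def res(v):
    r=[]; c,s=np.cos(v[2]),np.sin(v[2])
    for (X,Y,Z),(u,w) in Q:
        d=ray(p,R,(130+u/2.2,w/2.2),Z/1e3)[:2]-v[:2]; l=np.array([c*d[0]+s*d[1],-s*d[0]+c*d[1]])*1e3
        if X is not None: r.append(l[0]-X)
        if Y is not None: r.append(l[1]-Y)
    return r
f=least_squares(res,[.544,.1,np.radians(-18)],loss="soft_l1")
print(f.x[:2],np.degrees(f.x[2]),np.round(res(f.x),1))
E
python3 fit.py
```

```text
[0.54346294 0.10007887] -19.12054648949428 [-0.3  0.  -0.3 -0.4 -0.3 -0.3 -0.1  1.3  0.4  0.2 -0.6  0.   0.6 -1.
  0.   1.  -0.5  0.8]
```

Fit residuals are ≤1.3 mm: cradle at (0.5435, 0.1001), yaw −19.1°. With the present grip the pads would meet the cheek ends when the cell is pressed. So I'll lay the cell in tilted, then re-grip it further out at the shoulder.

```bash
cat >> look.py <<'E'
CY=-19.1; CO=np.array([.5435,.1001,0]); CR=Ro.from_euler("z",CY,degrees=True).as_matrix()
def tcp(xb,zb,th,L=130,zt=-28,yo=1):
    "TCP pose for the cell base centre at cradle (xb,0,zb) mm, tilted th deg, held L mm ahead of base"
    R=tool(CY,th); return CO+CR@np.array([xb,0,zb])/1e3-R@np.array([-L,yo,zt])/1e3, R
def where(L=130,zt=-28,yo=1):
    p,R,s=pose(); b=CR.T@(p+R@np.array([-L,yo,zt])/1e3-CO)*1e3; x=CR.T@R[:,0]
    print("t",round(s["clock"],2),"base",b.round(1),"tilt",np.degrees(np.arcsin(R[2,0])).round(1),"yaw",np.degrees(np.arctan2(x[1],x[0])).round(1),"roll",np.degrees(R[2,1]).round(1),"Fcradle",(CR.T@s["force"]).round(1),"open",round(s["opening"],4))
E
python3 - <<'E'
from look import *
where()
P=tcp(-56,85,19); print(P[0]); rows(*P,6)
E
```

```text
t 12.08 base [-239.7   -5.5  244.1] tilt 0.0 yaw 1.2 roll 0.1 Fcradle [-0.1  0.6 -2.7] open 0.0293
[0.61567482 0.07616548 0.10084934]
6 rows dr [-0.0002, 0.0551, 0.0035]
[0.0309, 0.0001, 0.0192]
[0.0298, -0.0, 0.0209]
[0.0286, -0.0001, 0.0225]
[0.0273, -0.0002, 0.0241]
[0.026, -0.0003, 0.0255]
[0.0245, -0.0004, 0.0269]
```

{"name": "jog_arm", "arguments": {"series": [{"dr": [0,0.055,0.0035],"translation": [0.031,0,0.019],"hand": -1},{"dr": [0,0.055,0.0035],"translation": [0.03,0,0.021],"hand": -1},{"dr": [0,0.055,0.0035],"translation": [0.0285,0,0.0225],"hand": -1},{"dr": [0,0.055,0.0035],"translation": [0.027,0,0.024],"hand": -1},{"dr": [0,0.055,0.0035],"translation": [0.024,0,0.023],"hand": -1},{"dr": [0,0,0],"translation": [0,0,0],"hand": -1},{"dr": [0,0,0],"translation": [0,0,0],"hand": -1}]}}

```text
clock: 12.67
eef_pos: [0.5921, 0.0801, 0.121]
orientation: [3.021, -0.51, 0.441]
force: [-0.3, 0.6, -2.6]
opening: 0.0296
```

```bash
python3 - <<'E'
from look import *
where()
rows(*tcp(-56,70,19),2)
E
```

```text
t 12.67 base [-80.1  -3.8 110.7] tilt 16.6 yaw -0.1 roll -0.1 Fcradle [-0.5  0.5 -2.6] open 0.0296
2 rows dr [-0.0009, 0.021, -0.0007]
[0.0063, -0.0019, 0.0202]
[0.0058, -0.002, 0.0203]
```

{"name": "jog_arm", "arguments": {"series": [{"dr": [-0.001,0.021,0],"translation": [0.0063,-0.002,0.02],"hand": -1},{"dr": [0,0.021,0],"translation": [0.006,-0.002,0.02],"hand": -1},{"dr": [0,0,0],"translation": [0,0,0],"hand": -1}]}}

```text
clock: 12.92
eef_pos: [0.6166, 0.0747, 0.087]
orientation: [3.003, -0.512, 0.504]
force: [0.2, 0.8, -2.8]
opening: 0.0292
```

```bash
python3 - <<'E'
from look import *
where()
for c in ["top","scene"]:
    camera(c)
    for q in ["cell_button","cell_base","cell_mid"]:
        for d in finder.mark_of(c,q):
            v=CR.T@(d["position"]-CO)*1e3
            if abs(v[1])<40 and abs(v[0])<150: print(c,q,v.round(1),round(d["score"],2))
rows(*tcp(-57,50,19),2)
E
```

```text
t 12.92 base [-54.7  -0.6  71. ] tilt 19.0 yaw -0.3 roll -0.1 Fcradle [-0.   0.8 -2.8] open 0.0292
scene cell_button [ 79.7   4.8 119.2] 0.61
scene cell_base [-57.4   0.7  76. ] 0.7
scene cell_mid [15.5  5.8 96.3] 0.75
2 rows dr [-0.0014, -0.0026, -0.0022]
[-0.0056, 0.0001, 0.0111]
[-0.0055, 0.0001, 0.0111]
```

{"name": "jog_arm", "arguments": {"series": [{"dr": [-0.001,-0.0025,-0.002],"translation": [-0.0055,0,0.011],"hand": -1},{"dr": [0,0,0],"translation": [-0.005,0,0.011],"hand": -1},{"dr": [0,0,0],"translation": [0,0,0],"hand": -1}]}}

```text
clock: 13.57
eef_pos: [0.6167, 0.077, 0.0694]
orientation: [3.004, -0.509, 0.516]
force: [-0.3, -0.2, -2.7]
opening: 0.0297
```

```bash
python3 - <<'E'
from look import *
where()
rows(*tcp(-58,46,18.5),1)
E
```

```text
t 13.57 base [-55.1   1.4  52.5] tilt 19.4 yaw -0.2 roll -0.3 Fcradle [-0.3 -0.3 -2.7] open 0.0297
1 rows dr [-0.0045, -0.0166, -0.003]
[-0.0054, 0.0012, 0.0073]
```

{"name": "jog_arm", "arguments": {"series": [{"dr": [-0.0045,-0.01,-0.003],"translation": [-0.0055,0.0012,0.007],"hand": -1},{"dr": [0,0,0],"translation": [0,0,0],"hand": -1}]}}

```text
clock: 13.73
eef_pos: [0.6136, 0.077, 0.0616]
orientation: [3.004, -0.505, 0.5]
force: [-0.4, -0.0, -3.4]
opening: 0.0298
```

```bash
python3 - <<'E'
from look import *
where()
rows(*tcp(-60,43.5,18),1)
E
```

```text
t 13.73 base [-58.2   0.1  46. ] tilt 18.9 yaw 0.0 roll 0.0 Fcradle [-0.4 -0.2 -3.4] open 0.0298
1 rows dr [-0.0001, -0.0154, 0.0005]
[-0.0029, 0.0001, 0.0038]
```

{"name": "jog_arm", "arguments": {"series": [{"dr": [0,-0.015,0],"translation": [-0.003,0,0.0038],"hand": -1},{"dr": [0,0,0],"translation": [0,0,0],"hand": -1}]}}

```text
clock: 13.9
eef_pos: [0.6128, 0.0779, 0.0578]
orientation: [3.011, -0.505, 0.478]
force: [0.1, 0.3, -2.9]
opening: 0.0294
```

```bash
python3 - <<'E'
from look import *
where()
rows(*tcp(-64,43,17),1)
E
```

```text
t 13.9 base [-59.6   0.6  44.2] tilt 18.0 yaw 0.0 roll -0.0 Fcradle [-0.   0.3 -2.9] open 0.0294
1 rows dr [-0.0011, -0.0182, 0.0008]
[-0.0051, 0.0007, 0.0021]
```

{"name": "jog_arm", "arguments": {"series": [{"dr": [-0.001,-0.018,0.001],"translation": [-0.005,0.0005,0.002],"hand": -1},{"dr": [0,0,0],"translation": [0,0,0],"hand": -1}]}}

```text
clock: 14.07
eef_pos: [0.6121, 0.0788, 0.0572]
orientation: [3.018, -0.507, 0.46]
force: [-0.9, 0.8, -2.7]
opening: 0.0296
```

```bash
python3 - <<'E'
from look import *
where()
rows(*tcp(-66,42,16.5),1)
E
```

```text
t 14.07 base [-60.6   1.2  45.2] tilt 17.3 yaw 0.0 roll -0.1 Fcradle [-1.1  0.5 -2.7] open 0.0296
1 rows dr [-0.0026, -0.0142, 0.0003]
[-0.0065, 0.0014, 0.0033]
```

{"name": "jog_arm", "arguments": {"series": [{"dr": [-0.002,0,0],"translation": [-0.0055,0.0015,0.002],"hand": -1},{"dr": [0,0,0],"translation": [0,0,0],"hand": -1}]}}

```text
clock: 14.23
eef_pos: [0.612, 0.0791, 0.0571]
orientation: [3.016, -0.506, 0.474]
force: [-2.1, 0.1, -2.5]
opening: 0.0296
```

```bash
python3 - <<'E'
from look import *
where()
rows(*tcp(-66,42,16.5),1)
E
```

```text
t 14.23 base [-60.8   1.4  44. ] tilt 17.8 yaw -0.0 roll -0.2 Fcradle [-2.  -0.6 -2.5] open 0.0296
1 rows dr [-0.0045, -0.0231, -0.0001]
[-0.0063, 0.0015, 0.0033]
```

{"name": "jog_arm", "arguments": {"series": [{"dr": [-0.002,0,0],"translation": [-0.004,0.0015,0.001],"hand": -1},{"dr": [-0.002,0,0],"translation": [-0.004,0,0.001],"hand": -1}]}}

```text
clock: 14.4
eef_pos: [0.6097, 0.08, 0.056]
orientation: [3.012, -0.506, 0.488]
force: [3.5, -5.8, 7.5]
opening: 0.0296
```

```bash
python3 - <<'E'
from look import *
where(); 
for c in ["top","scene"]:
    camera(c)
    for q in ["cell_button","cell_base","cell_mid","spring_face"]:
        for d in finder.mark_of(c,q):
            v=CR.T@(d["position"]-CO)*1e3
            if abs(v[1])<40 and abs(v[0])<150: print(c,q,v.round(1),round(d["score"],2))
where(); p,R,s=pose(); print(s["moment"],s["joint_velocities"].round(3))
E
```

```text
t 14.4 base [-63.    1.6  41.6] tilt 18.4 yaw -0.0 roll -0.2 Fcradle [ 5.2 -4.4  7.5] open 0.0296
top spring_face [66.7  0.6 42.8] 0.57
scene cell_base [-63.1  -2.5  44.4] 0.56
scene cell_mid [ 5.6  4.  64.2] 0.74
t 14.9 base [-63.5   1.8  41.5] tilt 18.3 yaw 0.0 roll -0.2 Fcradle [ 2.2 -0.9  5.7] open 0.0296
[-0.28599442 -0.17296961  0.30537122] [-0.    -0.001 -0.002 -0.002  0.    -0.   ]
```

The base is on the trough floor (Fz +8 N). Now I'll ease the button end onto the lip and let go.

```bash
python3 - <<'E'
from look import *
rows(*tcp(-64.5,42,16.3,yo=1),2)
E
```

```text
2 rows dr [-0.0022, -0.0177, 0.0003]
[-0.0009, 0.001, 0.0019]
[-0.0009, 0.001, 0.0019]
```

{"name": "jog_arm", "arguments": {"series": [{"dr": [-0.002,-0.018,0],"translation": [-0.001,0.001,0.002],"hand": -1},{"dr": [-0.002,-0.018,0],"translation": [-0.001,0.001,0.002],"hand": -1},{"dr": [0,0,0],"translation": [0,0,0],"hand": -1}]}}

```text
clock: 15.15
eef_pos: [0.6082, 0.0808, 0.0555]
orientation: [3.025, -0.506, 0.439]
force: [0.4, -1.5, -1.8]
opening: 0.0301
```

```bash
python3 - <<'E'
from look import *
where()
E
```

```text
t 15.15 base [-65.1   1.6  45.5] tilt 16.5 yaw 0.1 roll -0.2 Fcradle [ 0.9 -1.3 -1.8] open 0.0301
```

{"name": "jog_arm", "arguments": {"series": [{"dr": [0,0,0],"translation": [-0.001,0.001,0.003],"hand": -1},{"dr": [0,0,0],"translation": [0,0,0.001],"hand": -1}]}}

```text
clock: 15.32
eef_pos: [0.6085, 0.0808, 0.055]
orientation: [3.025, -0.505, 0.446]
force: [-4.0, -2.4, 5.9]
opening: 0.0297
```

```bash
python3 - <<'E'
from look import *
where(); print(pose()[2]["moment"])
E
```

```text
t 15.32 base [-64.8   1.6  44.5] tilt 16.7 yaw 0.1 roll -0.3 Fcradle [-3.  -3.6  5.9] open 0.0297
[-0.29470093  0.36852682  0.06723542]
```

The cell now rests on the lip (normal-like force −3, +6 N plus weight). Release, shift 9 mm out along the cell, and re-grip.

{"name": "jog_arm", "arguments": {"series": [{"dr": [0,0,0],"translation": [0,0,0],"hand": -0.1},{"dr": [0,0,0],"translation": [0,0,0],"hand": 0.1},{"dr": [0,0,0],"translation": [0,0,0],"hand": 0.1},{"dr": [0,0,0],"translation": [0,0,0],"hand": 0.1},{"dr": [0,0,0],"translation": [0.005,0.0005,0],"hand": 0.1},{"dr": [0,0,0],"translation": [0.0045,0.0005,0],"hand": 0.1},{"dr": [0,0,0],"translation": [0,0,0],"hand": 0.1}]}}

```text
clock: 15.9
eef_pos: [0.6141, 0.0768, 0.0554]
orientation: [3.025, -0.505, 0.438]
force: [-0.5, 0.0, 1.1]
opening: 0.047
```

```bash
python3 - <<'E'
from look import *
where(139); p,R,s=pose()
im=camera("wrist"); mark("wrist","cell_button"); 
for d in finder.mark_of("wrist","cell_button")[:1]: print("tool mm",(R.T@(d["position"]-p)*1e3).round(1))
a=camera("scene")
for q in ["cell_base","cell_mid","cell_button"]:
    for d in finder.mark_of("scene",q):
        v=CR.T@(d["position"]-CO)*1e3
        if abs(v[1])<40 and abs(v[0])<150: print(q,v.round(1),round(d["score"],2))
cv2.imwrite("pics/m10.png",np.hstack([im[160:400,180:460,::-1],cv2.resize(a[200:300,320:440],(288,240),interpolation=cv2.INTER_CUBIC)[:,:,::-1]]))
E
```

```text
t 15.9 base [-67.   -0.3  42.9] tilt 16.4 yaw 0.1 roll -0.2 Fcradle [-0.5 -0.1  1.1] open 0.047
wrist cell_button [([0.6109, 0.0771, 0.0868], 0.87)]
tool mm [  5.9   0.6 -31. ]
cell_base [-63.4   0.4  43.5] 0.73
cell_mid [ 3.   5.7 64.1] 0.74
cell_button [70.4  2.  85.6] 0.62
cell_button [72.  -0.7 42.2] 0.46
```

View pics/m10.png

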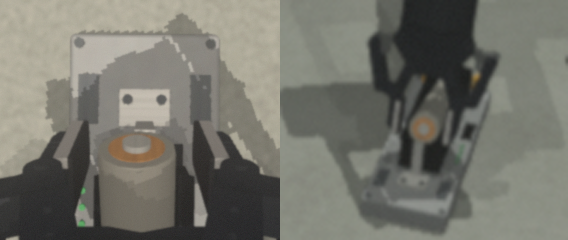

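The cell lies on the lip with its button at wrist pixel (318,305), centred between the open pads, and the tip is ~2 mm ahead of the TCP. Re-grip here.

{"name": "jog_arm", "arguments": {"series": [{"dr": [0,0,0],"translation": [0.0005,-0.0005,0],"hand": -0.2},{"dr": [0,0,0],"translation": [0,0,0],"hand": -0.5},{"dr": [0,0,0],"translation": [0,0,0],"hand": -1},{"dr": [0,0,0],"translation": [0,0,0],"hand": -1},{"dr": [0,0,0],"translation": [0,0,0],"hand": -1},{"dr": [0,0,0],"translation": [0,0,0],"hand": -1}], "squeeze": 110}}

```text
clock: 16.75
eef_pos: [0.6128, 0.0772, 0.056]
orientation: [3.025, -0.504, 0.437]
force: [-0.8, -0.5, 0.6]
opening: 0.0292
```

```bash
python3 - <<'E'
from look import *
where(138,-28,0); print(pose()[2]["moment"])
d=CR@np.array([-1,0,0]); p,R,s=pose(); print("cradle -x in tool",(R.T@d).round(3),"up",R[2].round(3))
E
```

```text
t 16.75 base [-67.3   0.6  43.9] tilt 16.4 yaw 0.2 roll -0.2 Fcradle [-0.6 -0.7  0.6] open 0.0292
[-0.05887128  0.12644906 -0.01257926]
cradle -x in tool [-0.959 -0.004 -0.282] up [ 0.282 -0.003 -0.959]
```

{"name": "jog_arm", "arguments": {"series": [{"dr": [0,0,0],"translation": [-0.003,0.0005,-0.0013],"hand": -1},{"dr": [0,0,0],"translation": [-0.003,0,-0.0013],"hand": -1},{"dr": [0,0,0],"translation": [0,0,0],"hand": -1}]}}

```text
clock: 17.0
eef_pos: [0.6082, 0.079, 0.0572]
orientation: [3.025, -0.503, 0.442]
force: [1.2, -1.0, -2.0]
opening: 0.0296
```

```bash
python3 - <<'E'
from look import *
where(138,-28,0)
E
```

```text
t 17.0 base [-72.2   0.7  44.7] tilt 16.6 yaw 0.2 roll -0.2 Fcradle [ 1.4 -0.5 -2. ] open 0.0296
```

{"name": "jog_arm", "arguments": {"series": [{"dr": [0,0,0],"translation": [-0.003,0.0005,-0.0008],"hand": -1},{"dr": [0,0,0],"translation": [-0.003,0,-0.0008],"hand": -1},{"dr": [0,0,0],"translation": [0,0,0],"hand": -1}]}}

```text
clock: 17.25
eef_pos: [0.6058, 0.0804, 0.0589]
orientation: [3.025, -0.5, 0.454]
force: [3.1, -2.4, -0.8]
opening: 0.0299
```

```bash
python3 - <<'E'
from look import *
for i in range(3): where(138,-28,0); camera("wrist")
E
```

```text
t 17.25 base [-74.9   1.   45.2] tilt 17.0 yaw 0.3 roll -0.3 Fcradle [ 3.7 -1.3 -0.8] open 0.0299
t 17.3 base [-74.6   1.   45.3] tilt 17.0 yaw 0.3 roll -0.3 Fcradle [ 4.6 -1.8 -0.9] open 0.0297
t 17.35 base [-74.7   1.   45.2] tilt 17.0 yaw 0.3 roll -0.3 Fcradle [ 4.7 -1.3 -1.4] open 0.0293
```

{"name": "jog_arm", "arguments": {"series": [{"dr": [0,-0.003,0.003],"translation": [-0.0035,0.001,0],"hand": -1},{"dr": [0,-0.003,0.003],"translation": [-0.0035,0.0005,0],"hand": -1},{"dr": [0,0,0],"translation": [-0.001,0,0],"hand": -1}]}}

```text
clock: 17.65
eef_pos: [0.6034, 0.081, 0.0588]
orientation: [3.026, -0.507, 0.46]
force: [4.4, -3.9, -0.2]
opening: 0.0293
```

```bash
python3 - <<'E'
from look import *
for i in range(3): where(138,-28,0); camera("wrist")
E
```

```text
t 17.65 base [-77.2   1.3  44.8] tilt 17.2 yaw -0.0 roll -0.6 Fcradle [ 5.4 -2.3 -0.2] open 0.0293
t 17.7 base [-77.1   1.3  44.8] tilt 17.2 yaw -0.0 roll -0.6 Fcradle [ 5.8 -2.5 -0.1] open 0.0295
t 17.75 base [-77.1   1.3  44.8] tilt 17.2 yaw -0.0 roll -0.6 Fcradle [ 5.9 -3.1  0.4] open 0.0298
```

```bash
python3 - <<'E'
from look import *
rows(*tcp(-82,44.8,16.8,138,-28,0),2)
E
```

```text
2 rows dr [-0.0052, -0.0034, -0.0001]
[-0.0025, 0.0008, -0.0003]
[-0.0025, 0.0008, -0.0003]
```

{"name": "jog_arm", "arguments": {"series": [{"dr": [-0.006,-0.004,0],"translation": [-0.0035,0.0015,0],"hand": -1},{"dr": [-0.005,-0.004,0],"translation": [-0.0035,0.001,0],"hand": -1},{"dr": [0,0,0],"translation": [-0.0015,0,0],"hand": -1}]}}

```text
clock: 18.05
eef_pos: [0.6028, 0.0811, 0.0598]
orientation: [3.018, -0.507, 0.465]
force: [5.1, -4.9, -1.3]
opening: 0.0294
```

```bash
python3 - <<'E'
from look import *
for i in range(3): where(138,-28,0); camera("wrist")
rows(*tcp(-82,44.8,16.8,138,-28,0),2)
E
```

```text
t 18.05 base [-77.8   1.3  45.1] tilt 17.5 yaw -0.0 roll -0.2 Fcradle [ 6.4 -2.9 -1.3] open 0.0294
t 18.1 base [-77.8   1.3  45.1] tilt 17.5 yaw 0.0 roll -0.2 Fcradle [ 5.9 -2.4 -0.7] open 0.0296
t 18.15 base [-77.8   1.3  45.1] tilt 17.5 yaw 0.0 roll -0.2 Fcradle [ 7.3 -2.4 -0.3] open 0.0293
2 rows dr [-0.0022, -0.0058, 0.0]
[-0.0022, 0.0007, 0.0003]
[-0.0022, 0.0007, 0.0003]
```

{"name": "jog_arm", "arguments": {"series": [{"dr": [-0.002,-0.012,0],"translation": [-0.006,0.0025,0.0005],"hand": -1}]}}

```text
clock: 18.28
eef_pos: [0.6006, 0.0809, 0.0593]
orientation: [3.021, -0.507, 0.457]
force: [10.1, -2.2, 1.5]
opening: 0.0293
```

```bash
python3 - <<'E'
from look import *
for i in range(4): where(138,-28,0); camera("wrist")
E
```

```text
t 18.28 base [-79.9   0.5  45.3] tilt 17.1 yaw -0.0 roll -0.3 Fcradle [10.3  1.2  1.5] open 0.0293
t 18.33 base [-80.4   0.4  45.3] tilt 17.1 yaw -0.0 roll -0.3 Fcradle [ 7.4 -0.5 -0.2] open 0.0294
t 18.38 base [-80.4   0.4  45.3] tilt 17.1 yaw -0.1 roll -0.3 Fcradle [ 7.  -0.2 -0.1] open 0.0291
t 18.43 base [-80.5   0.4  45.3] tilt 17.1 yaw -0.1 roll -0.3 Fcradle [7.3 0.1 0.4] open 0.0294
```

{"name": "jog_arm", "arguments": {"series": [{"dr": [0,-0.006,0],"translation": [-0.006,0.0005,0.0],"hand": -1}]}}

```text
clock: 18.57
eef_pos: [0.5993, 0.0824, 0.0594]
orientation: [3.024, -0.508, 0.459]
force: [10.4, -6.0, 2.0]
opening: 0.0296
```

```bash
python3 - <<'E'
from look import *
for i in range(4): where(138,-28,0); camera("wrist")
for q in ["cell_button"]:
  for d in finder.mark_of("wrist",q)[:2]: print(q,(CR.T@(d["position"]-CO)*1e3).round(1),d["score"])
camera("scene")
for q in ["cell_base","cell_mid","cell_button"]:
    for d in finder.mark_of("scene",q):
        v=CR.T@(d["position"]-CO)*1e3
        if abs(v[1])<40 and abs(v[0])<150: print(q,v.round(1),round(d["score"],2))
E
```

```text
t 18.57 base [-81.6   1.4  45.3] tilt 17.2 yaw -0.0 roll -0.5 Fcradle [11.8 -2.3  2. ] open 0.0296
t 18.62 base [-82.2   1.3  45.3] tilt 17.2 yaw -0.0 roll -0.5 Fcradle [ 8.4 -1.1 -0.2] open 0.0292
t 18.67 base [-82.3   1.3  45.3] tilt 17.2 yaw -0.0 roll -0.5 Fcradle [ 9.2 -1.6  0.4] open 0.0298
t 18.72 base [-82.3   1.3  45.3] tilt 17.1 yaw -0.0 roll -0.5 Fcradle [ 9.3 -1.7  0.5] open 0.0299
cell_button [53.4  0.1 90.3] 0.86
cell_base [-77.4  -0.4  43.7] 0.54
cell_mid [-8.4  5.6 67.4] 0.58
cell_button [56.3  0.7 89.3] 0.58
```

```bash
python3 - <<'E'
from look import *
where(138,-28,0)
im=camera("wrist"); h=cv2.cvtColor(im,cv2.COLOR_RGB2HSV)
m=((h[...,0]>5)&(h[...,0]<22)&(h[...,1]>90)).astype(np.uint8); m[:, :250]=0; m[:,400:]=0; m[:200]=0; m[380:]=0
n,l,st,ce=cv2.connectedComponentsWithStats(m); 
for i in range(1,n):
    if st[i,4]>40: print(st[i],ce[i])
cs,_=cv2.findContours(m,cv2.RETR_EXTERNAL,cv2.CHAIN_APPROX_NONE); c=max(cs,key=len); e=cv2.fitEllipse(cv2.convexHull(c)); print(e)
T=C["tool_from_camera"]
for z in (-.026,-.028,-.030,-.032):
    d=T[:3,:3]@np.array([(e[0][0]-C["cx"])/C["fx"],(e[0][1]-C["cy"])/C["fy"],1]); o=T[:3,3]; print(z,(o+d*(z-o[2])/d[2])*1e3)
cv2.imwrite("pics/w12.png",cv2.resize(im[140:420,180:460],None,fx=2.1,fy=2.1)[:,:,::-1])
E
```

```text
t 19.02 base [-82.2   1.3  45.3] tilt 17.1 yaw -0.1 roll -0.5 Fcradle [ 9.2 -0.5  0.6] open 0.0296
[293 292  56  27 769] [320.42262679 307.29518856]
((320.6107177734375, 304.6291809082031), (28.30301856994629, 56.36036682128906), 89.73283386230469)
-0.026 [-1.98372704e-02 -9.44244612e-01 -2.60000000e+01]
-0.028 [  0.96733602  -0.94108523 -28.        ]
-0.03 [  1.95450931  -0.93792585 -30.        ]
-0.032 [  2.9416826   -0.93476647 -32.        ]
```

The orange ring's centre puts the shoulder only ~1–2 mm ahead of the TCP, so the pads' rear edges would come too close to the cheek ends. I'll back off onto the lip and re-grip 4 mm further out.

{"name": "jog_arm", "arguments": {"series": [{"dr": [0,-0.005,0],"translation": [0.006,0.0005,0.0018],"hand": -1},{"dr": [0,0,0],"translation": [0.0045,0,0.0015],"hand": -1},{"dr": [0,0,0],"translation": [0,0,0.0015],"hand": -1},{"dr": [0,0,0],"translation": [0,0,0],"hand": -0.1},{"dr": [0,0,0],"translation": [0,0,0],"hand": 0.1},{"dr": [0,0,0],"translation": [0,0,0],"hand": 0.1},{"dr": [0,0,0],"translation": [0,0,0],"hand": 0.1}]}}

```text
clock: 19.65
eef_pos: [0.6048, 0.0788, 0.0554]
orientation: [3.027, -0.514, 0.437]
force: [0.3, 0.4, -0.3]
opening: 0.0471
```

```bash
cat >> look.py <<'E'
def ring(z=-.029):
    p,R,s=pose(); im=camera("wrist"); h=cv2.cvtColor(im,cv2.COLOR_RGB2HSV)
    m=((h[...,0]>5)&(h[...,0]<22)&(h[...,1]>90)).astype(np.uint8); m[:,:250]=0; m[:,400:]=0; m[:200]=0; m[400:]=0
    cs,_=cv2.findContours(m,cv2.RETR_EXTERNAL,cv2.CHAIN_APPROX_NONE); c=max(cs,key=len); e=cv2.fitEllipse(cv2.convexHull(c))
    T=C["tool_from_camera"]; d=T[:3,:3]@np.array([(e[0][0]-C["cx"])/C["fx"],(e[0][1]-C["cy"])/C["fy"],1]); o=T[:3,3]
    q=o+d*(z-o[2])/d[2]; print("ring",np.round(e[0],1),"axes",np.round(e[1],1),"tool",(q*1e3).round(1),"cradle",(CR.T@(p+R@q-CO)*1e3).round(1))
E
python3 - <<'E'
from look import *
where(135.5,-29,-1); ring()
E
```

```text
t 19.65 base [-73.3   1.3  45. ] tilt 16.4 yaw -0.2 roll -0.4 Fcradle [ 0.2  0.5 -0.3] open 0.0471
ring [317.8 290.2] axes [25.1 55.9] tool [  8.1  -2.1 -29. ] cradle [64.6  1.9 85.5]
```

{"name": "jog_arm", "arguments": {"series": [{"dr": [0.005,0,-0.002],"translation": [0.0055,-0.0005,0],"hand": 0.1},{"dr": [0,0,0],"translation": [0.005,-0.0005,0],"hand": 0.1},{"dr": [0,0,0],"translation": [0,0,0],"hand": 0.1}]}}

```text
clock: 19.95
eef_pos: [0.6141, 0.0768, 0.0583]
orientation: [3.033, -0.509, 0.437]
force: [0.8, -1.0, -0.2]
opening: 0.0471
```

```bash
python3 - <<'E'
from look import *
where(139.5,-29,-1); ring()
E
```

```text
t 19.95 base [-67.7   1.8  47. ] tilt 16.3 yaw -0.0 roll -0.7 Fcradle [ 1.1 -0.7 -0.2] open 0.0471
ring [320.3 311.1] axes [28.  55.1] tool [ -1.6  -1.1 -29. ] cradle [64.7  1.8 85.7]
```

{"name": "jog_arm", "arguments": {"series": [{"dr": [-0.01,0,0],"translation": [0.0015,-0.001,0.002],"hand": 0.1},{"dr": [0,0,0],"translation": [0,0,0],"hand": -0.2},{"dr": [0,0,0],"translation": [0,0,0],"hand": -0.5},{"dr": [0,0,0],"translation": [0,0,0],"hand": -1},{"dr": [0,0,0],"translation": [0,0,0],"hand": -1},{"dr": [0,0,0],"translation": [0,0,0],"hand": -1},{"dr": [0,0,0],"translation": [0,0,0],"hand": -1}], "squeeze": 110}}

```text
clock: 20.58
eef_pos: [0.6162, 0.0772, 0.0574]
orientation: [3.022, -0.509, 0.432]
force: [-0.2, -0.1, -0.0]
opening: 0.0286
```

```bash
python3 - <<'E'
from look import *
where(139.5,-29,0); ring()
rows(*tcp(-76,46,17,139.5,-29,0),2)
E
```

```text
t 20.58 base [-65.8   2.1  46.1] tilt 16.3 yaw -0.0 roll -0.0 Fcradle [-0.1 -0.1 -0. ] open 0.0286
ring [320.6 315.9] axes [28.8 55.5] tool [ -3.9  -0.9 -29. ] cradle [64.4  3.  84.2]
2 rows dr [-0.0001, 0.0063, -0.0001]
[-0.0047, 0.001, -0.0023]
[-0.0047, 0.001, -0.0023]
```

{"name": "jog_arm", "arguments": {"series": [{"dr": [0,0.003,0],"translation": [-0.005,0.001,-0.002],"hand": -1},{"dr": [0,0.002,0],"translation": [-0.005,0.001,-0.0015],"hand": -1}]}}

```text
clock: 20.8
eef_pos: [0.61, 0.0789, 0.0593]
orientation: [3.021, -0.51, 0.453]
force: [6.4, -2.1, 0.2]
opening: 0.0289
```

```bash
python3 - <<'E'
from look import *
for i in range(3): where(141,-29,0); camera("wrist")
rows(*tcp(-80,46,17,141,-29,0),1)
E
```

```text
t 20.8 base [-73.6   1.9  45.8] tilt 17.0 yaw -0.1 roll -0.2 Fcradle [6.7 0.1 0.2] open 0.0289
t 20.85 base [-74.5   1.7  45.9] tilt 17.0 yaw -0.1 roll -0.2 Fcradle [ 4.3  0.5 -0. ] open 0.0289
t 20.9 base [-74.4   1.7  46. ] tilt 17.0 yaw -0.1 roll -0.2 Fcradle [ 5.1  1.  -0.4] open 0.029
1 rows dr [-0.0035, 0.0012, -0.001]
[-0.0054, 0.0016, -0.0019]
```

{"name": "jog_arm", "arguments": {"series": [{"dr": [-0.003,0,0],"translation": [-0.007,0.0015,-0.001],"hand": -1}]}}

```text
clock: 21.03
eef_pos: [0.6064, 0.0801, 0.06]
orientation: [3.018, -0.509, 0.461]
force: [10.1, -3.1, 1.8]
opening: 0.0286
```

```bash
python3 - <<'E'
from look import *
for i in range(3): where(141,-29,0); camera("wrist")
ring()
E
```

```text
t 21.03 base [-77.2   1.8  45.7] tilt 17.3 yaw -0.1 roll -0.2 Fcradle [10.6  0.4  1.8] open 0.0286
t 21.08 base [-78.8   1.5  45.6] tilt 17.3 yaw -0.1 roll -0.2 Fcradle [6.9 1.5 0.2] open 0.0286
t 21.13 base [-78.6   1.6  45.7] tilt 17.3 yaw -0.1 roll -0.2 Fcradle [ 8.3  0.8 -0.5] open 0.0287
ring [320.6 315.7] axes [28.9 55.5] tool [ -3.8  -1.  -29. ] cradle [52.8  2.5 86.5]
```

```bash
python3 - <<'E'
from look import *
P=tcp(-81.5,46,12,141,-29,-.5); rows(*P,2)
rows(*tcp(-82,46,6,141,-29,-.5),2,*P)
E
```

```text
2 rows dr [-0.0017, -0.046, -0.0004]
[-0.0032, 0.0011, 0.0058]
[-0.003, 0.001, 0.0059]
2 rows dr [0.0, -0.0524, 0.0]
[-0.0021, 0.0, 0.0072]
[-0.0018, 0.0, 0.0073]
```

{"name": "jog_arm", "arguments": {"series": [{"dr": [-0.002,-0.046,0],"translation": [-0.0055,0.001,0.006],"hand": -1},{"dr": [-0.002,-0.046,0],"translation": [-0.0055,0.001,0.006],"hand": -1}]}}

```text
clock: 21.4
eef_pos: [0.6057, 0.0814, 0.0498]
orientation: [3.049, -0.508, 0.344]
force: [10.4, -5.4, 1.7]
opening: 0.0286
```

```bash
python3 - <<'E'
from look import *
for i in range(2): where(141,-29,0); camera("wrist")
ring(); print(pose()[2]["moment"])
rows(*tcp(-82,46,6,141,-29,-.5),2)
E
```

```text
t 21.4 base [-79.1   2.1  46.8] tilt 12.8 yaw 0.2 roll -0.3 Fcradle [11.6 -1.7  1.7] open 0.0286
t 21.45 base [-77.8   2.2  46.4] tilt 12.7 yaw 0.1 roll -0.3 Fcradle [ 9.8 -1.4 -0.4] open 0.0291
ring [320.6 315.6] axes [28.9 55.6] tool [ -3.8  -1.  -29. ] cradle [56.2  3.2 76.8]
[-0.71044496 -1.51086067  0.06543574]
2 rows dr [-0.0026, -0.0603, 0.0006]
[-0.0045, 0.0015, 0.008]
[-0.004, 0.0015, 0.0083]
```

{"name": "jog_arm", "arguments": {"series": [{"dr": [-0.002,-0.01,0],"translation": [-0.009,0.0015,-0.001],"hand": -1}]}}

```text
clock: 21.63
eef_pos: [0.6049, 0.0816, 0.0509]
orientation: [3.049, -0.509, 0.348]
force: [11.7, -4.5, 1.8]
opening: 0.0288
```

```bash
python3 - <<'E'
from look import *
for i in range(2): where(141,-29,0); camera("wrist")
ring()
rows(*tcp(-82,46,6,141,-29,-.5),1)
E
```

```text
t 21.63 base [-79.9   2.2  47.5] tilt 13.0 yaw 0.1 roll -0.4 Fcradle [12.5 -0.4  1.8] open 0.0288
t 21.68 base [-80.8   2.1  47.8] tilt 12.9 yaw 0.1 roll -0.4 Fcradle [ 9.9 -0.9  1.1] open 0.0284
ring [320.6 315.7] axes [29.4 55.4] tool [ -3.8  -0.9 -29. ] cradle [52.8  3.3 78.4]
1 rows dr [-0.0068, -0.1208, 0.0018]
[-0.0059, 0.0032, 0.0182]
```

{"name": "jog_arm", "arguments": {"series": [{"dr": [-0.006,-0.11,0.001],"translation": [-0.0105,0.002,0.0175],"hand": -1}]}}

```text
clock: 21.87
eef_pos: [0.601, 0.0828, 0.0356]
orientation: [3.077, -0.511, 0.197]
force: [10.8, -5.7, 1.0]
opening: 0.0287
```

```bash
python3 - <<'E'
from look import *
for i in range(3): where(141,-29,0); camera("wrist")
ring()
rows(*tcp(-82,46,1,141,-29,-.5),1)
E
```

```text
t 21.87 base [-83.5   1.8  46.5] tilt 7.3 yaw 0.2 roll -0.2 Fcradle [12.1 -1.9  1. ] open 0.0287
t 21.92 base [-79.7   1.9  44.2] tilt 6.9 yaw 0.2 roll -0.2 Fcradle [11.  -0.5 -1. ] open 0.0288
t 21.97 base [-79.4   1.9  43.9] tilt 7.1 yaw 0.0 roll -0.2 Fcradle [11.8 -0.8  0.9] open 0.0287
ring [320.6 315.5] axes [27.4 55.3] tool [ -3.8  -0.9 -29. ] cradle [56.6  2.9 61.2]
1 rows dr [-0.0038, -0.1089, 0.0008]
[-0.0059, 0.0026, 0.0131]
```

{"name": "jog_arm", "arguments": {"series": [{"dr": [-0.004,-0.105,0.001],"translation": [-0.0105,0.002,0.0135],"hand": -1}]}}

```text
clock: 22.15
eef_pos: [0.5994, 0.0824, 0.0216]
orientation: [3.096, -0.518, 0.05]
force: [6.4, -13.1, 7.5]
opening: 0.0289
```

```bash
python3 - <<'E'
from look import *
for i in range(3): where(141,-29,0); camera("wrist")
ring(); print(pose()[2]["moment"])
E
```

```text
t 22.15 base [-83.3   1.1  46.1] tilt 1.8 yaw 0.1 roll -0.2 Fcradle [ 10.4 -10.3   7.5] open 0.0289
t 22.2 base [-80.1   0.9  44.1] tilt 1.4 yaw 0.0 roll -0.1 Fcradle [11.5 -0.2 -2.3] open 0.0286
t 22.25 base [-80.    1.1  43.7] tilt 1.6 yaw -0.1 roll -0.1 Fcradle [11.7  0.4 -0.8] open 0.0289
ring [319.5 315.6] axes [26.8 53. ] tool [ -3.9  -1.4 -29. ] cradle [57.   2.4 48. ]
[-0.67450177 -1.63564606 -0.0345599 ]
```

The button is below the lip: ring height 48 mm, tilt 1.6°, Fx 11.7 N. Now level it fully.

{"name": "jog_arm", "arguments": {"series": [{"dr": [0,-0.03,0],"translation": [-0.005,0.001,0.005],"hand": -1}]}}

```text
clock: 22.43
eef_pos: [0.6016, 0.0812, 0.0157]
orientation: [-3.095, 0.521, -0.016]
force: [6.6, -1.5, -1.2]
opening: 0.0286
```

```bash
python3 - <<'E'
from look import *
for i in range(3): where(141,-29,0); camera("wrist")
ring()
E
```

```text
t 22.43 base [-80.2   1.   43.4] tilt 0.6 yaw -0.0 roll -0.3 Fcradle [ 6.7  0.7 -1.2] open 0.0286
t 22.48 base [-80.1   1.1  43.4] tilt 0.4 yaw -0.1 roll -0.3 Fcradle [6.4 1.1 5.4] open 0.0289
t 22.53 base [-80.1   1.2  43.3] tilt 0.5 yaw -0.1 roll -0.3 Fcradle [6.2 1.7 2.1] open 0.0283
ring [304.  315.5] axes [21.  23.1] tool [ -3.8  -8.1 -29. ] cradle [57.   9.1 44.4]
```

{"name": "jog_arm", "arguments": {"series": [{"dr": [0,-0.008,0],"translation": [0.001,0,0.001],"hand": -1},{"dr": [0,0,0],"translation": [0.002,0,0.0005],"hand": -1}]}}

```text
clock: 22.8
eef_pos: [0.6058, 0.0797, 0.0153]
orientation: [-3.093, 0.522, -0.006]
force: [0.5, -0.1, 3.6]
opening: 0.0285
```

```bash
python3 - <<'E'
from look import *
for i in range(2): where(141,-29,0); camera("wrist")
for q in ["cell_button","post","lip"]:
  for d in finder.mark_of("wrist",q)[:2]: print(q,(CR.T@(d["position"]-CO)*1e3).round(1),round(d["score"],2))
im=camera("wrist"); a=camera("scene")
cv2.imwrite("pics/m13.png",np.hstack([cv2.resize(im[200:400,220:420],(400,400),interpolation=cv2.INTER_CUBIC)[:,:,::-1],cv2.resize(a[215:295,340:420],(400,400),interpolation=cv2.INTER_CUBIC)[:,:,::-1]]))
E
```

```text
t 22.8 base [-75.5   1.1  43.9] tilt 0.2 yaw -0.1 roll -0.3 Fcradle [0.6 0.1 3.6] open 0.0285
t 22.85 base [-75.1   1.2  43.8] tilt 0.2 yaw -0.1 roll -0.3 Fcradle [ 2.9 -1.   5.6] open 0.0287
post [68.1  0.6 44.3] 0.63
lip [61.7  1.7 66.8] 0.97
lip [68.1 -2.8 43. ] 0.75
```

{"name": "jog_arm", "arguments": {"series": [{"dr": [0,0,0],"translation": [0.001,0,0],"hand": -0.2},{"dr": [0,0,0],"translation": [0,0,0],"hand": 0},{"dr": [0,0,0],"translation": [0,0,0],"hand": 0.1},{"dr": [0,0,0],"translation": [0,0,0],"hand": 0.1},{"dr": [0,0,0],"translation": [0,0,0],"hand": 0.1}]}}

```text
clock: 23.57
eef_pos: [0.5991, 0.0804, 0.0119]
orientation: [-3.095, 0.522, 0.014]
force: [-0.9, -0.1, 0.0]
opening: 0.0472
```

{"name": "jog_arm", "arguments": {"series": [{"dr": [0,0,0],"translation": [0,0,-0.01],"hand": 0.1},{"dr": [0,0,0],"translation": [0,0,-0.02],"hand": 0.1},{"dr": [0,0,0],"translation": [0,0,-0.03],"hand": 0.1},{"dr": [0,0,0],"translation": [0,0,-0.035],"hand": 0.1},{"dr": [0,0,0],"translation": [-0.02,0,-0.035],"hand": 0.1},{"dr": [0,0,0],"translation": [-0.03,0,-0.03],"hand": 0.1},{"dr": [0,0,0],"translation": [-0.03,0,-0.03],"hand": 0.1},{"dr": [0,0,0],"translation": [-0.03,0,-0.03],"hand": 0.1},{"dr": [0,0,0],"translation": [0,0,0],"hand": 0.1},{"dr": [0,0,0],"translation": [0,0,0],"hand": 0.1}]}}

```text
clock: 24.4
eef_pos: [0.4943, 0.1158, 0.2424]
orientation: [-3.094, 0.522, 0.022]
force: [0.6, 0.7, -0.9]
opening: 0.047
```

```bash
python3 - <<'E'
from look import *
where(); im=camera("wrist"); a=camera("scene"); t=camera("top")
for c in ["wrist","scene","top"]:
  for q in ["cell_mid","cell_base","cell_button"]:
    for d in finder.mark_of(c,q):
        v=CR.T@(d["position"]-CO)*1e3
        if abs(v[1])<40 and abs(v[0])<150: print(c,q,v.round(1),round(d["score"],2))
cv2.imwrite("pics/m14.png",np.hstack([cv2.resize(im[0:300,170:470],(400,400))[:,:,::-1],cv2.resize(a[215:295,340:420],(400,400),interpolation=cv2.INTER_CUBIC)[:,:,::-1]]))
E
```

```text
t 24.4 base [-181.3   -2.1  272.3] tilt -0.8 yaw -0.1 roll -0.1 Fcradle [ 0.4  0.8 -0.9] open 0.047
wrist cell_mid [-3.4  3.4 41.6] 0.69
wrist cell_base [-68.5  -4.1  46.2] 0.58
wrist cell_button [67.5 -0.9 44.9] 0.77
scene cell_mid [-0.2  3.9 44.7] 0.87
scene cell_base [-74.6  -3.   45.4] 0.64
scene cell_button [68.4  0.4 42.3] 0.82
top cell_mid [-1.4 -5.  46.8] 0.79
top cell_mid [63.3  1.9 69.1] 0.16
top cell_button [68.   2.  44.4] 0.83
```

View pics/m14.png

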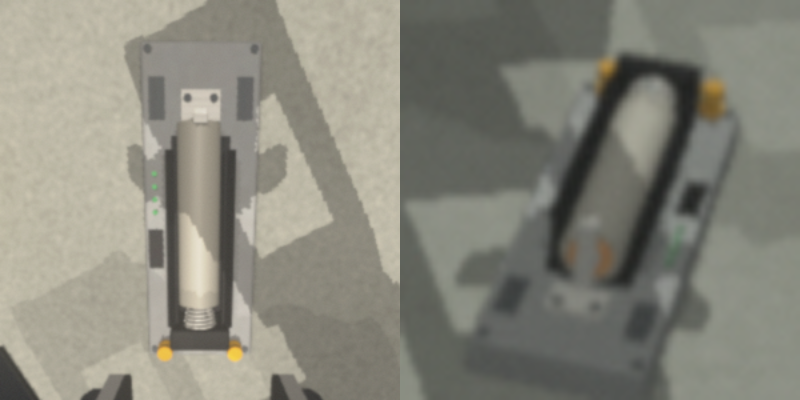

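The cell lies level in the trough. Its shoulder is under the lip at crop (201,120), the spring is behind it at (200,318), and the button mark is at x≈68, height≈44 mm. The gripper is clear, so I hand it in.

```bash
python3 -c "
from cell import workorder; print(workorder.close_job())"
```

```text
the job is handed in; nothing more can be done
None
```

The loose cell is seated in the charging cradle: flat end on the spring, button on the post under the lip. I handed the job in after about 25 s of the 51 s allowed.

**What I did:** I took the smallest of the three look-alike cylinders and laid it in tilted, with its button end on the lip. I re-gripped it near the shoulder, pressed it back against the spring, pitched it down past the lip, eased it forward onto the post and let go.

**Last checks:**
- **Position:** all three cameras put the button at x ≈ 67.5–68.4 mm and 42–45 mm high. The centre came out at x ≈ −0.2 to −3.4 mm and 42–47 mm high. The targets are 68 and −2 mm, at 44.5 mm.
- **Seating:** the last picture shows the cell level, the lip over its shoulder and the gripper clear.
- **Spring:** I had no direct reading of its travel. At most about 12 N along the trough, it was pressed roughly 11–13 mm, against the 16 mm limit.

**What failed or disagreed:**
- **Fingertip reach:** the fingertips turned out to sit about 20 mm behind the reported TCP, not 22 mm ahead of it. My first grasp therefore closed on air above the cell, and I corrected it by sight and touch.
- **Grip width:** the gripper read about 29 mm on the 33 mm cell throughout, but the hold was firm.
- **Extra regrip:** my first regrip was too far back to clear the cheeks, so I let the cell back onto the lip and gripped it once more, further out.
- **Scatter:** the networks' estimates of the flat end and the cell's sideways position varied by a few mm. Force and position estimates of spring travel differed by up to about 2 mm.

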